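# Clip the drive board into the sprung board holder

### The job

Clip the green speed-control board into the sprung board holder ready for repair: push one short edge into the red jaw against its spring, lower the other edge behind the grey jaw, and let the two springs grip and centre the board level on the ledges. Be gentle: do not drive the red jaw hard against its stop, and leave the glass vial and the oil can where they are.

Things in the scene. Friction and masses are not known exactly. Their poses are not given: they have to be found in the camera images.
- board: Green circuit board, 100 x 50 x 4 mm along its x, y, z, about 90 g, lying flat on the worktop at first, turned up to 0.4 rad. Origin: centre of its underside; z up through its parts. Either short edge may go into the red jaw. The 7 mm along each short edge are bare; small parts elsewhere are at most 4 mm high.
- heat_sink (a point): Centre of the top of the finned aluminium heat sink in the middle of the board, 38 mm above the board's underside. The sink is 26 mm along the board's x, 22 mm along its y and 34 mm tall: the place to grip, across either. Axes as the board's.
- holder: Sprung board holder, fixed. Origin: centre of the underside of its dark steel base, 212 x 56 x 10 mm; x along it from the grey to the red jaw (away from the robot, up to 0.25 rad askew). An aluminium bed with both jaws is clamped on the base up to 12 mm either way along x from its middle; no measured pose shows this shift: feel for the jaw. Pushing with over 22 N (all contacts added up) harms it.
- red_root (a point): Point fixed to the base: where the root of the red jaw's groove is at ledge height when the bed is in the middle (holder x +46.5, z 42 mm); the real root is up to 12 mm off along x. Unloaded at first, this jaw slides outward (+x) 16 mm to a hard stop. Its spring takes 4 N to start and 0.6 N more per mm, plus 0.3 N friction. Jaws are 46 mm wide (y).
- grey_root (a point): The same for the grey jaw (holder x -46.5, z 42 mm), shifted with the bed as the red one. Same spring, but only 7 mm travel, outward (-x). With a level board's edge at the red root, the red jaw must go back 11.5 mm before the other edge clears the grey upper lip; 13 to 15 is good. Seated, each spring is pressed 3.5 mm and the board rests on both ledges.
- groove (a point): Midway between the two roots above, at ledge height: shows the groove profile, alike on both jaws, which face each other. The floor is a level ledge, z 42 mm, reaching 9 mm in from the root. The upper lip reaches 4.5 mm in from the root; its underside is 5.2 mm above the ledge at the root, flared to 8 mm at the mouth; its nose is upright and its flat top 12 mm above the ledge.
- vial: small glass vial with a cork, 24 mm across, 54 mm tall, at the back right; origin at the centre of its underside. Leave alone.
- oil_can: red thumb oil can, 68 mm across, 118 mm tall, at the back left; origin at the centre of its underside. Leave alone. A lathe some 0.35 m tall fills the left of the worktop (y above 0.12, x above 0.4) and a low bench vice stands on the right (y below -0.24): keep the arm clear of them.

How it is judged:
By the outcome, as a careful person would: the job done as asked, in the order asked, and still so for the second after the job is handed in, with the robot touching nothing.
It also fails if it takes over 59 s, if anything falls off the work surface, if the arm or the gripper's body presses on something with over 40 N, if the wrist force passes 120 N, or if a joint passes its speed limit or range.

### The arm

A 6-joint arm with a two-finger parallel gripper is mounted at the origin on a cart in front of the work surface, level with it; the furniture and walls round the work are solid. World frame = base frame: x ahead of the robot, y to its left, z up, the work surface at z = 0. Lengths are in m, angles in rad, forces in N, time in s.
With the tool pointing down it reaches from about 0.425 to 1.125 m from the base axis. Payload 14.9 kg.
Tool frame: the origin (TCP) lies midway between the tips of the shut fingers; the grasp point (between the pads) lies 19 mm behind it (robot.pinch_z is the distance from the TCP to the grasp point, in m); z points along the fingers, y is the direction in which the jaws open and shut (so a half turn about z gives the same grasp; the last joint's range is limited). The gripper opens to 91 mm and grips with 3 to 60 N. Pads are 32 mm wide; open, the fingers measure 118 mm over their backs; the gripper's body (76 mm by 178 mm) begins 60 mm behind the grasp point.
Start: joints at [1.228, 0.379, 1.734, -0, 1.028, -0.033], TCP at [0.213, 0.667, 0.193] pointing down, gripper open.
Joint ranges: [-2.77, 2.77], [-0.74, 2.19], [0, 2.66], [-1.06, 4.2], [0.31, 2.87], [-3.08, 3.08]. Speed limits (rad/s): [1.89, 1.89, 2.39, 3.14, 3.14, 3.14].

### API

Orientations are given as a unit quaternion [w, x, y, z].
In Python, from station import state, capture, robot gives the robot as it stands. The module is installed in compiled form; this text tells all that it offers.
- The arm moves only by the tool carry_out, never from a script. Its argument "motion" is text: rows parted by semicolons, each of 5 numbers parted by spaces: the shift along the world's x, y, z in mm, then the turn about the world's z in degrees, then the closure in counts, from 0 (fully open) to 255 (shut). A call has 1 to 8 rows; each row shifts and turns the commanded pose from where the row before left it; what a row does not reach is not made up. A row lasts 1/12 s, in which the tool goes at most 41.7 mm and 7.16 degrees, less where a joint would pass 70% of its speed; a pose out of reach is approached as far as the arm can. A call is refused whole if a number of a shift passes 41.7 or a number of a turn 7.16, either way. A call with a gripper value outside its range is refused whole. The fingers move at their own pace and stop on an object; "newtons" is the grip in N (left out, the last holds). Time passes only in rows, so rows that do not move let the fingers close. It gives the time, the measured TCP pose, the force and the opening at its end, in the units of the state.
- state(): the state, without advancing time (a new reading comes with each control period).
- capture(name): name is "side" or "top" or "wrist"; returns a dict with "image" (480x640x3 uint8, red, green, blue), "fx", "fy", "cx", "cy" (pixels), "dist" ([k1, k2, p1, p2, k3] as OpenCV has them; the pictures are not rectified), "xyz" and "orientation" of the camera in the world. Camera axes: x right, y up, looking along -z (the intrinsics and any distortion apply to the point x, -y, -z); pixel columns grow to the right and rows downward; lengths in m; the calibration is good to about 2 mm. A picture is of the moment at which its call begins. There is no depth.
- robot.hand_in(): hands the job in, once; it reports no verdict.
The state is a dict: "time": time; "joints": joint angles; "joint_vel": joint speeds; "joint_efforts": joint torques, N m; "tool_pos": TCP position; "eef_rot": TCP orientation; "force": force on the tool from outside, world axes, zero at the start; "wrist_torque": the same for the moment, N m; "opening": finger opening in m.
Only numpy, scipy, OpenCV 4.12 (cv2) and the standard library are available. Lean on these libraries where they do the work, as an engineer would, in place of code of your own. Each camera call takes 0.05 s, during which the arm holds its last target.

## Working session

There is one attempt and no reset: what is moved stays moved. The work goes in short steps, Python scripts to look and compute and a tool call to move; the robot and the scene stay as the last step left them, time stands still between calls to the robot, and variables do not carry over. Pictures are saved under pics/ and viewed, and the job is handed in when it is done.

Besides the shell and the picture viewer there is one more tool, called after "Call:" by a JSON object that holds its "api" and its "payload", one argument or row to a line. carry_out: Moves the arm, as the interface text tells. Its arguments: {"type":"object","properties":{"motion":{"type":"string"},"newtons":{"type":"number"}},"required":["motion"]}

```bash
mkdir -p pics; ls
python3 - <<'E'
from station import state, capture, robot
import cv2
s=state(); print({k:(v if isinstance(v,float) else [round(float(x),4) for x in v]) if k!='opening' else v for k,v in s.items()})
for n in ("side","top","wrist"):
    c=capture(n); cv2.imwrite(f"pics/{n}0.png",c["image"][:,:,::-1]); print(n,{k:c[k] for k in c if k!="image"})
E
```

```text
pics
{'time': 0.0, 'joints': [1.2277, 0.3794, 1.7348, -0.0, 1.0285, -0.0333], 'joint_vel': [-0.0002, -0.0013, 0.0015, -0.0006, -0.0015, 0.0005], 'joint_efforts': [0.0027, -76.376, -43.4356, 0.0652, 0.0426, -0.0001], 'tool_pos': [0.2133, 0.6663, 0.1925], 'eef_rot': [-0.0001, 0.1543, 0.988, -0.0005], 'force': [0.4924, -0.4876, -0.1267], 'wrist_torque': [0.0266, 0.0197, 0.0376], 'opening': 0.09099794173287284}
side {'fx': 598.8933563399772, 'fy': 598.8933563399772, 'cx': 316.3490141351337, 'cy': 227.8969397423582, 'dist': array([-0.00620034,  0.        ,  0.        ,  0.        ,  0.        ]), 'xyz': array([ 0.47567984, -1.02864902,  0.45475091]), 'orientation': array([ 0.8270406 ,  0.55991488, -0.03250974, -0.03797763])}
top {'fx': 563.4999373651144, 'fy': 563.4999373651144, 'cx': 318.167120198823, 'cy': 237.73685972857277, 'dist': array([0.02667759, 0.        , 0.        , 0.        , 0.        ]), 'xyz': array([ 0.39171508, -0.05315284,  0.89724546]), 'orientation': array([-0.69749748, -0.05893984,  0.07579687,  0.71012548])}
wrist {'fx': 413.72245784991935, 'fy': 413.72245784991935, 'cx': 314.413567560183, 'cy': 240.60205751546783, 'dist': array([0.00687718, 0.        , 0.        , 0.        , 0.        ]), 'xyz': array([0.13317558, 0.69203658, 0.3832878 ]), 'orientation': array([ 0.79854773, -0.12162325, -0.08804973,  0.58290355])}
```

View pics/top0.png

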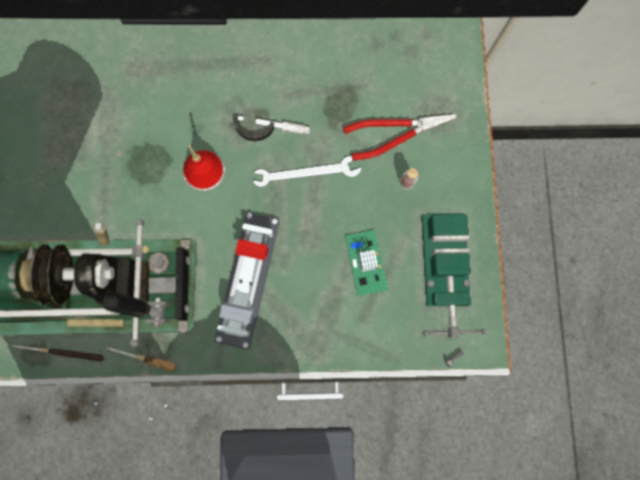

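View pics/side0.png

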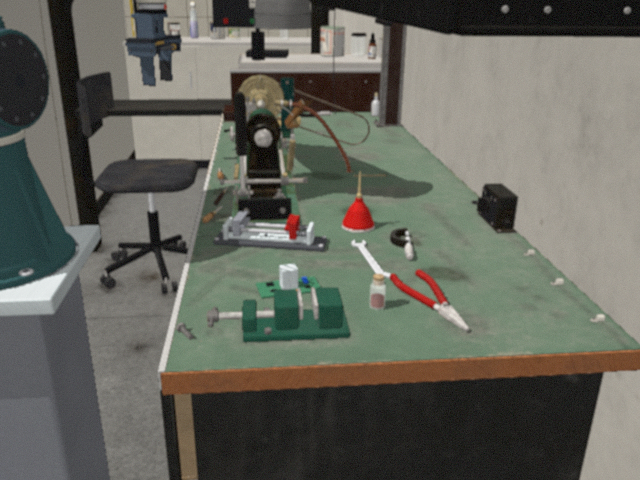

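The top view shows the board around (367,262), the holder from (263,215) to (233,345), the oil can at (203,168) and the vial at (409,178). I'll enlarge the parts that matter.

Run:
```python
import cv2
im=cv2.imread("pics/top0.png")
cv2.imwrite("pics/c1.png",cv2.resize(im[205:355,200:300],None,fx=4,fy=4,interpolation=cv2.INTER_CUBIC))
cv2.imwrite("pics/c2.png",cv2.resize(im[220:305,325:410],None,fx=7,fy=7,interpolation=cv2.INTER_CUBIC))
```

```text
(no output)
```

View pics/c1.png

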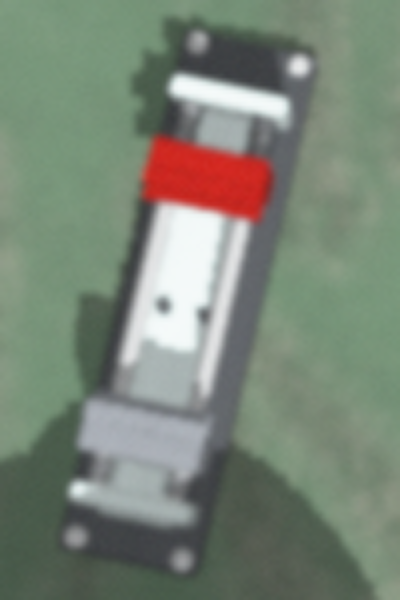

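View pics/c2.png

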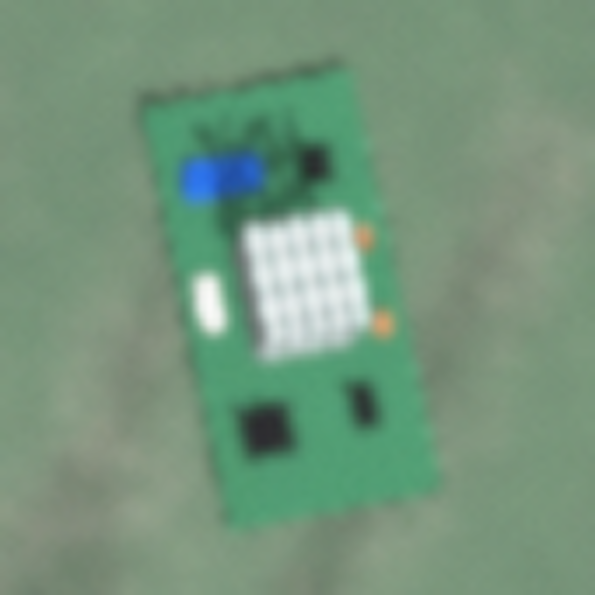

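```bash
cat > h.py <<'E'
import numpy as np, cv2
from scipy.spatial.transform import Rotation as R
def cam(c):
    q=np.array(c["orientation"]); M=R.from_quat(q[[1,2,3,0]]).as_matrix()
    return M,np.array(c["xyz"]),np.array([[c["fx"],0,c["cx"]],[0,c["fy"],c["cy"]],[0,0,1]]),np.array(c["dist"])
def unproj(c,px,z):
    M,t,K,d=cam(c); px=np.atleast_2d(np.array(px,float))
    z=np.broadcast_to(z,len(px))
    n=cv2.undistortPoints(px[:,None],K,d)[:,0]
    D=np.c_[n[:,0],-n[:,1],-np.ones(len(n))]@M.T
    return t+D*((z-t[2])/D[:,2])[:,None]
def proj(c,P):
    M,t,K,d=cam(c); p=(np.atleast_2d(P)-t)@M; p=p*[1,-1,-1]
    return cv2.projectPoints(p,np.zeros(3),np.zeros(3),K,d)[0][:,0]
def crop(px,f,o): return (np.array(px,float)+.5)/f-.5+np.array(o)
def yaw(a,b): return np.arctan2(b[1]-a[1],b[0]-a[0])
E
python3 - <<'E'
from h import *
from station import capture,state
c=capture("top"); np.set_printoptions(precision=4,suppress=True)
b=unproj(c,crop([(143,97),(347,62),(440,490),(228,525)],7,(325,220)),.004)
print("board",b.mean(0),[np.linalg.norm(b[i]-b[i-1]) for i in range(4)],yaw(b[3],b[0]),yaw(b[2],b[1]))
k=unproj(c,crop([(245,225),(350,210),(372,325),(268,358)],7,(325,220)),.038);print("sink",k.mean(0),[np.linalg.norm(k[i]-k[i-1]) for i in range(4)])
s=unproj(c,crop([(198,42),(299,66),(181,559),(75,537)],4,(200,205)),.012)
print("screws",s.mean(0),[np.linalg.norm(s[i]-s[i-1]) for i in range(4)],yaw(s[3],s[0]),yaw(s[2],s[1]))
j=unproj(c,crop([(155,138),(270,160),(262,220),(143,200)],4,(200,205)),.054)
print("red",j,[np.linalg.norm(j[i]-j[i-1]) for i in range(4)])
j=unproj(c,crop([(86,400),(212,420)],4,(200,205)),.054);print("greynose",j)
E
```

```text
board [ 0.5246 -0.1521  0.004 ] [np.float64(0.10052050536279361), np.float64(0.0481896069123904), np.float64(0.10110818962932924), np.float64(0.04899874890608606)] 0.16374876131250915 0.17167897390316766
sink [ 0.5221 -0.1528  0.038 ] [np.float64(0.029972000026538635), np.float64(0.02359138387136758), np.float64(0.026041233268672165), np.float64(0.024209511766850177)]
screws [0.499  0.0371 0.012 ] [np.float64(0.20024860771180347), np.float64(0.04179885105871819), np.float64(0.198924287126307), np.float64(0.04168180763225198)] -0.2340104620143475 -0.23457381232193447
red [[0.5542 0.0462 0.054 ]
 [0.545  0.0027 0.054 ]
 [0.5221 0.0058 0.054 ]
 [0.5305 0.0505 0.054 ]] [np.float64(0.024154407605571294), np.float64(0.04447595186888289), np.float64(0.023167287583882815), np.float64(0.04556745064563989)]
greynose [[0.4557 0.071  0.054 ]
 [0.4474 0.0244 0.054 ]]
```

The wrist can only yaw, so the board has to tilt in the grip. I'll grip the sink across its 22 mm so that the board can pivot about y. First I'll lift above the lathe.

Call:
{"api": "carry_out", "payload": {
  "motion": "0 0 40 0 0;0 0 40 0 0;0 0 40 0 0;0 0 40 0 0;0 0 40 0 0;0 0 30 0 0;14 -37 0 0 0;14 -37 0 0 0"
}}

```text
time: 0.87
tool_pos: [0.2414, 0.5931, 0.4248]
eef_rot: [0.0, 0.153, 0.988, 0.001]
force: [0.4, -0.1, -0.8]
opening: 0.0914
```

Call:
{"api": "carry_out", "payload": {
  "motion": "14 -37 0 0 0;14 -37 0 0 0;14 -37 0 0 0;14 -37 0 0 0;14 -37 0 0 0;14 -37 0 0 0;14 -37 0 0 0;14 -37 0 0 0"
}}

```text
time: 1.53
tool_pos: [0.3534, 0.2949, 0.4231]
eef_rot: [0.0, 0.154, 0.988, 0.0]
force: [1.1, -0.2, -0.2]
opening: 0.0911
```

Call:
{"api": "carry_out", "payload": {
  "motion": "14 -37 0 0 0;14 -37 0 0 0;14 -37 0 0 0;14 -37 0 0 0;14 -37 0 0 0;0 0 0 4 0;0 0 0 0 0;0 0 0 0 0"
}}

```text
time: 2.2
tool_pos: [0.4233, 0.1116, 0.4231]
eef_rot: [-0.0, 0.121, 0.993, 0.0]
force: [-0.5, -0.5, 0.1]
opening: 0.0912
```

Call:
{"api": "carry_out", "payload": {
  "motion": "20 -25 -30 0 0;20 -25 -30 0 0;20 -20 -30 0 0;0 0 -20 0 0;0 0 0 0 0;0 0 0 0 0"
}}

```text
time: 2.7
tool_pos: [0.4808, 0.0453, 0.3159]
eef_rot: [-0.001, 0.12, 0.993, -0.0]
force: [0.4, 0.5, 1.0]
opening: 0.0912
```

Run:
```python
from h import *
from station import capture,state
c=capture("wrist");cv2.imwrite("pics/w1.png",c["image"][:,:,::-1])
import pickle;pickle.dump(c,open("w1.pkl","wb"));print(c["xyz"],state()["tool_pos"],state()["time"])
```

```text
[0.39941244 0.06516641 0.50675883] [0.48140762 0.04541086 0.31719664] 2.75
```

View pics/w1.png

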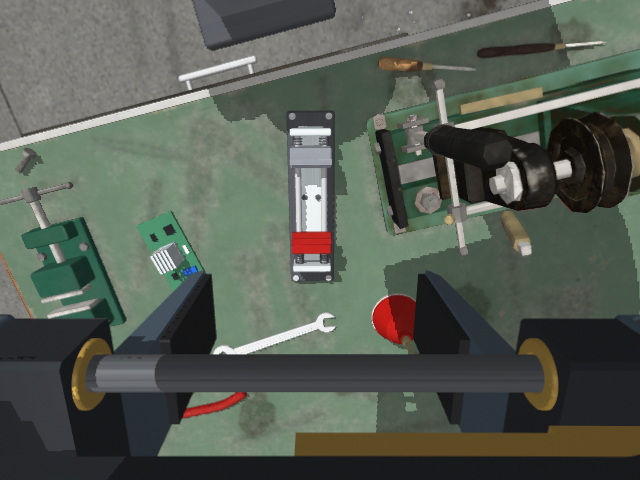

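The wrist view shows the holder from (312,112), the grey end, to (313,282), the red end, and the board at about (172,248). I'll zoom in.

Run:
```python
import cv2
im=cv2.imread("pics/w1.png")
cv2.imwrite("pics/d1.png",cv2.resize(im[105:290,280:345],None,fx=3.2*1,fy=3.2,interpolation=cv2.INTER_CUBIC))
cv2.imwrite("pics/d1a.png",cv2.resize(im[105:195,280:345],None,fx=6,fy=6,interpolation=cv2.INTER_CUBIC))
cv2.imwrite("pics/d1b.png",cv2.resize(im[200:290,280:345],None,fx=6,fy=6,interpolation=cv2.INTER_CUBIC))
cv2.imwrite("pics/d2.png",cv2.resize(im[200:300,130:215],None,fx=6,fy=6,interpolation=cv2.INTER_CUBIC))
```

```text
(no output)
```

View pics/d1a.png

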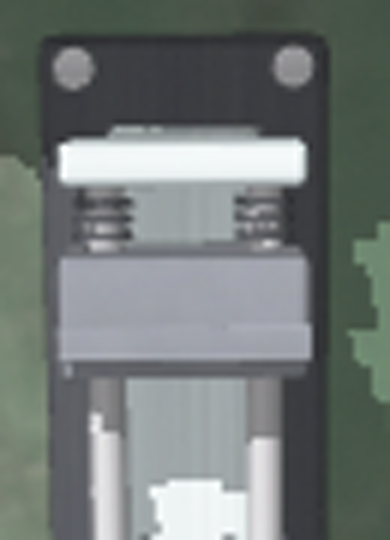

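View pics/d1b.png

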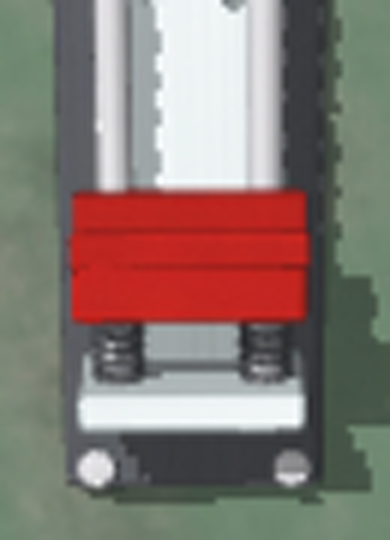

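View pics/d2.png

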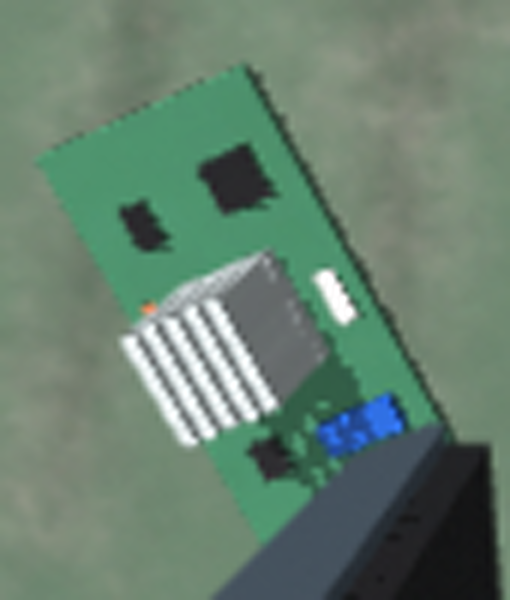

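Run:
```python
from h import *
import pickle
c=pickle.load(open("w1.pkl","rb")); np.set_printoptions(precision=4,suppress=True)
A=lambda p:crop(p,6,(280,105)); B=lambda p:crop(p,6,(280,200))
s=unproj(c,np.r_[A([(72,68),(293,66)]),B([(96,468),(291,467)])],.012)
print("screws",s,s.mean(0),yaw(s[0],s[2]),yaw(s[1],s[3]))
b=unproj(c,np.r_[A([(40,38),(327,35)]),B([(320,486),(67,484)])],.010)
print("base",b.mean(0),np.linalg.norm(b-np.roll(b,1,0),axis=1),yaw(b[0],b[3]),yaw(b[1],b[2]))
ctr=s.mean(0); th=-0.234
hx=np.array([np.cos(th),np.sin(th)])
for n,pts in (("grey",A([(183,258),(183,325),(183,360),(183,374)])),("red",B([(189,192),(189,230),(189,268),(189,323)]))):
  for z in (.042,.054):
    print(n,z,((unproj(c,pts,z)-ctr)[:,:2]@hx*1000))
k=lambda p:crop(p,6,(130,200))
t=unproj(c,k([(125,340),(210,300),(280,408),(190,445)]),.038);print("sinktop",t.mean(0),np.linalg.norm(t-np.roll(t,1,0),axis=1),yaw(t[0],t[3]),yaw(t[1],t[2]))
e=unproj(c,k([(40,160),(245,66),(440,420)]),.004);print("board",e,np.linalg.norm(e[0]-e[1]),yaw(e[1],e[2]),yaw(e[1],e[0]))
```

```text
screws [[ 0.3964  0.0386  0.012 ]
 [ 0.4061  0.0797  0.012 ]
 [ 0.5903 -0.0068  0.012 ]
 [ 0.6     0.0338  0.012 ]] [0.4982 0.0363 0.012 ] -0.23043375016209727 -0.23205415834069928
base [0.4979 0.0365 0.01  ] [0.2092 0.0548 0.2101 0.0546] -0.23224603421511802 -0.2330317510075368
grey 0.042 [-66.346  -54.2486 -47.8522 -45.2787]
grey 0.054 [-67.2876 -55.5026 -49.2713 -46.7643]
red 0.042 [29.625  37.35   45.1482 56.5668]
red 0.054 [26.2055 33.731  41.3278 52.4516]
sinktop [ 0.5227 -0.1528  0.038 ] [0.0248 0.0197 0.0257 0.0206] 0.19697554683294327 0.22987116805300173
board [[ 0.4786 -0.1851  0.004 ]
 [ 0.4697 -0.1367  0.004 ]
 [ 0.554  -0.1222  0.004 ]] 0.04928068181085092 0.1703411606560429 -1.3887448043641326
```

The bed shift looks like about -7.7 mm. Three edges agree: red ledge tip -7.9, red nose -8.3 and grey nose -7.3. The board is at about (0.523,-0.1525) with yaw 0.17. I'll move above it.

Call:
{"api": "carry_out", "payload": {
  "motion": "8 -33 0 4 0;8 -33 0 4 0;8 -33 0 4 0;8 -33 0 4 0;6 -33 0 4 0;4 -33 0 3.5 0;0 0 -40 0 0;0 0 -40 0 0"
}}

```text
time: 3.42
tool_pos: [0.5262, -0.1551, 0.2394]
eef_rot: [0.004, -0.085, 0.996, -0.002]
force: [0.7, -0.5, -1.4]
opening: 0.0909
```

Call:
{"api": "carry_out", "payload": {
  "motion": "0 0 -40 0 0;0 0 -40 0 0;0 0 -40 0 0;0 0 -25 0 0;0 0 0 0 0;0 0 0 0 0"
}}

```text
time: 3.92
tool_pos: [0.5243, -0.1531, 0.0924]
eef_rot: [0.0, -0.085, 0.996, -0.0]
force: [1.9, 0.4, 0.6]
opening: 0.0914
```

Run:
```python
from h import *
from station import capture,state
c=capture("wrist");cv2.imwrite("pics/w2.png",c["image"][:,:,::-1])
import pickle;pickle.dump(c,open("w2.pkl","wb"));s=state();print(s["tool_pos"],s["eef_rot"],s["time"])
```

```text
[ 0.52513457 -0.1535954   0.09351409] [ 1.14718880e-03 -8.53524754e-02  9.96350041e-01 -4.84632991e-04] 3.9667
```

View pics/w2.png

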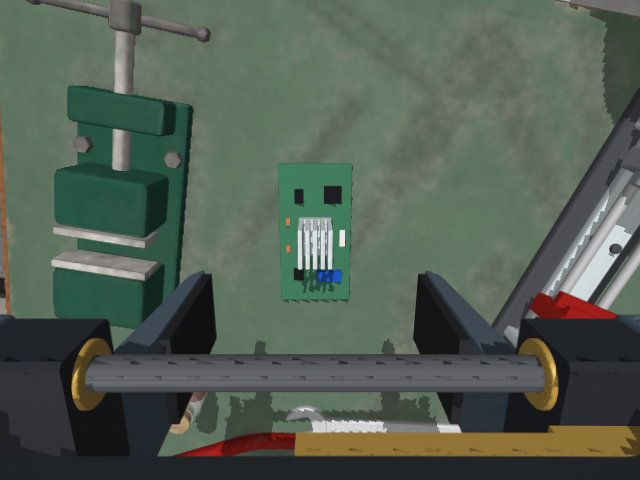

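Run:
```python
from h import *
import pickle
c=pickle.load(open("w2.pkl","rb"))
e=unproj(c,[(278.5,163.5),(351.5,163.5),(350,300),(281,300)],.004);print(e,e.mean(0),np.linalg.norm(e-np.roll(e,1,0),axis=1),yaw(e[0],e[3]),yaw(e[1],e[2]))
t=unproj(c,[(297.5,270),(333,270)],.038);print(t)
```

```text
[[ 0.47780964 -0.18583839  0.004     ]
 [ 0.46951376 -0.13782151  0.004     ]
 [ 0.56766375 -0.11929841  0.004     ]
 [ 0.57636055 -0.16955823  0.004     ]] [ 0.52283692 -0.15312913  0.004     ] [0.09988656 0.04872825 0.09988256 0.0510067 ] 0.16371689063736394 0.18652851925783465
[[ 0.53748973 -0.16206656  0.038     ]
 [ 0.53365181 -0.13987849  0.038     ]]
```

Call:
{"api": "carry_out", "payload": {
  "motion": "-1.5 0 -30 0 0;0 0 -30 0 0;0 0 -15 0 0;0 0 -6 0 0;0 0 0 0 0;0 0 0 0 0;0 0 0 0 0",
  "newtons": 30
}}

```text
time: 4.55
tool_pos: [0.5235, -0.1542, 0.0122]
eef_rot: [0.001, -0.085, 0.996, -0.001]
force: [0.5, 0.6, -0.8]
opening: 0.0917
```

Call:
{"api": "carry_out", "payload": {
  "motion": "0 0 0 0 255;0 0 0 0 255;0 0 0 0 255;0 0 0 0 255;0 0 0 0 255;0 0 0 0 255;0 0 0 0 255;0 0 0 0 255",
  "newtons": 30
}}

```text
time: 5.22
tool_pos: [0.5219, -0.1538, 0.0101]
eef_rot: [-0.0, -0.085, 0.996, 0.0]
force: [0.1, -0.5, 0.3]
opening: 0.0409
```

Call:
{"api": "carry_out", "payload": {
  "motion": "0 0 0 0 255;0 0 0 0 255;0 0 0 0 255;0 0 0 0 255;0 0 0 0 255;0 0 0 0 255;0 0 0 0 255;0 0 0 0 255"
}}

```text
time: 5.88
tool_pos: [0.5219, -0.1538, 0.0101]
eef_rot: [-0.0, -0.085, 0.996, 0.0]
force: [0.3, -0.3, -0.1]
opening: 0.0214
```

Call:
{"api": "carry_out", "payload": {
  "motion": "0 0 15 0 255;0 0 35 0 255;0 0 40 0 255;0 0 20 0 255;0 0 0 0 255;0 0 0 0 255"
}}

```text
time: 6.38
tool_pos: [0.5225, -0.154, 0.121]
eef_rot: [0.001, -0.085, 0.996, -0.0]
force: [-0.4, -0.5, -2.1]
opening: 0.0214
```

Run:
```python
from h import *
from station import capture,state
for n in("wrist","side"):
  c=capture(n);im=c["image"][:,:,::-1]
  cv2.imwrite(f"pics/{n}3.png",im)
  if n=="side":cv2.imwrite(f"pics/s3.png",cv2.resize(im[130:330,200:400],None,fx=3,fy=3,interpolation=cv2.INTER_CUBIC))
s=state();print(s["tool_pos"],s["eef_rot"],s["time"],s["opening"],s["force"],s["wrist_torque"])
```

```text
[ 0.52112369 -0.15353392  0.11900044] [-7.00625938e-04 -8.49690115e-02  9.96383300e-01  3.09027107e-04] 6.4833 0.021261226962437683 [ 0.77550353 -0.22146005 -1.22602711] [ 0.05846336 -0.00901076  0.01977466]
```

View pics/wrist3.png

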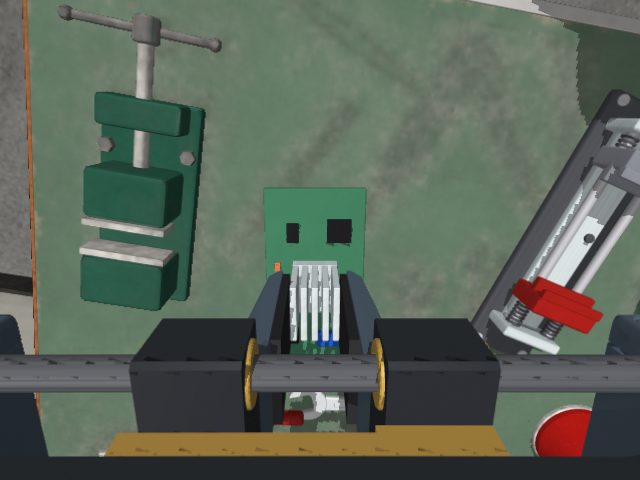

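View pics/s3.png

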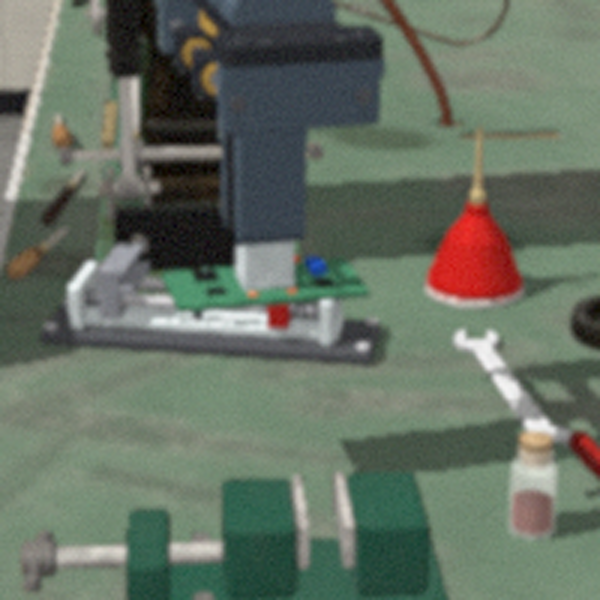

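```bash
cat >> h.py <<'E'
def pnt_edge(c,pl,pr,L=.05):
    # 3D position of the robot-side top corners from wrist view, edge length known & edge horizontal (constant z)
    from scipy.optimize import brentq
    f=lambda z:np.linalg.norm(np.diff(unproj(c,[pl,pr],z),axis=0))-L
    z=brentq(f,-.1,c["xyz"][2]-.05); return unproj(c,[pl,pr],z)
E
python3 - <<'E'
from h import *
from station import capture,state
c=capture("wrist");im=c["image"][:,:,::-1];s=state()
g=im.astype(int); m=((g[:,:,1]-g[:,:,2]>35)&(g[:,:,1]-g[:,:,0]>15))
cv2.imwrite("pics/z.png",cv2.resize(im[175:215,250:380],None,fx=6,fy=6,interpolation=cv2.INTER_CUBIC))
T=np.array(s["tool_pos"])
p=pnt_edge(c,(264,187.5),(366.3,187.5));print(p-T,T,np.linalg.norm((p.mean(0)-T)[:2]))
for off in (.0061,):
    print(unproj(c,[(264,187.5),(366.3,187.5)],T[2]-off)-T)
E
```

```text
[[-0.04390252 -0.03290894 -0.00973611]
 [-0.0523644   0.01636982 -0.00973611]] [ 0.52093653 -0.15348703  0.11867215] 0.04883866911178279
[[-0.04460143 -0.03257679 -0.0061    ]
 [-0.05291015  0.01581005 -0.0061    ]]
```

View pics/z.png

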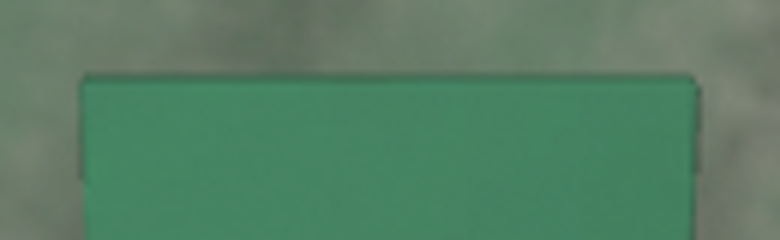

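The grip holds, with a 21.3 mm opening and the board about level. Now I'll carry it over the holder, set back so that the red edge falls short of the red lip.

Call:
{"api": "carry_out", "payload": {
  "motion": "-7 32.5 0 -3.85 255;-7 32.5 0 -3.85 255;-7 32.5 0 -3.85 255;-7 32.5 0 -3.85 255;-7 32.5 0 -3.85 255;-7 32.5 0 -3.85 255;0 0 0 0 255;0 0 0 0 255"
}}

```text
time: 7.2
tool_pos: [0.4788, 0.0424, 0.1189]
eef_rot: [-0.001, 0.115, 0.993, -0.0]
force: [0.4, -0.2, -1.3]
opening: 0.0215
```

```bash
cat > look.py <<'E'
from h import *
from station import capture,state
import sys
def look(tag,box=(200,190,340,260)):
    s=state();o=np.array([.4985,.0365]);th=-.233;d=np.array(s["tool_pos"][:2])-o
    print("t",s["time"],"hx,hy,z mm",(d@[np.cos(th),np.sin(th)]*1e3).round(2),(d@[-np.sin(th),np.cos(th)]*1e3).round(2),round(s["tool_pos"][2]*1e3,2))
    f=np.array(s["force"]);print("F along hx,hy,z",(f[:2]@[np.cos(th),np.sin(th)]).round(2),(f[:2]@[-np.sin(th),np.cos(th)]).round(2),f[2].round(2),"T",np.round(s["wrist_torque"],3),"yaw",np.degrees(2*np.arctan2(s["eef_rot"][2],s["eef_rot"][1])).round(2)-90)
    c=capture("side");im=c["image"][:,:,::-1];x0,y0,x1,y1=box
    cv2.imwrite(f"pics/s{tag}.png",cv2.resize(im[y0:y1,x0:x1],None,fx=5,fy=5,interpolation=cv2.INTER_CUBIC))
    c=capture("wrist");cv2.imwrite(f"pics/w{tag}.png",c["image"][:,:,::-1])
    import pickle;pickle.dump(c,open(f"w{tag}.pkl","wb"))
if __name__=="__main__": look(sys.argv[1])
E
python3 look.py 4
```

```text
t 7.2 hx,hy,z mm -20.55 1.19 118.94
F along hx,hy,z 0.48 -0.06 -1.31 T [-0.01   0.018  0.007] yaw 76.82
```

View pics/s4.png

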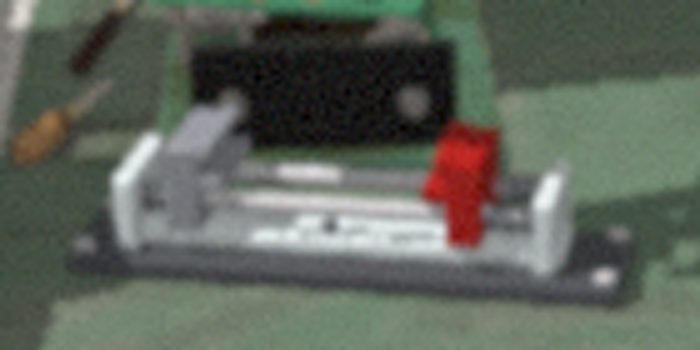

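View pics/w4.png

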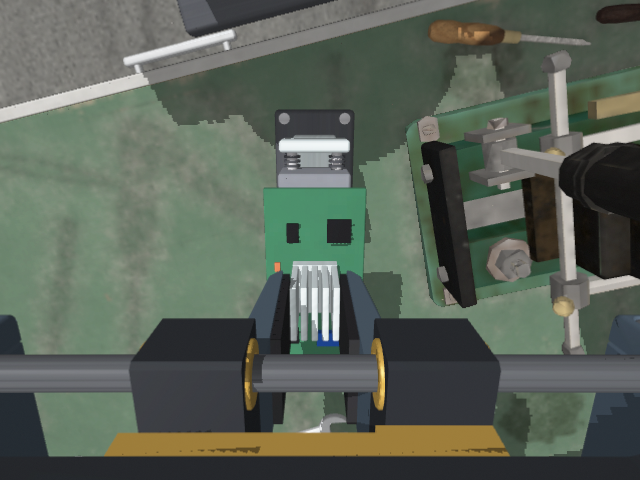

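Alignment is good: the board is centred on column 315 and the jaws on 314.5. I'll lower it to just above the grey lip.

Call:
{"api": "carry_out", "payload": {
  "motion": "0 0 -20 0 255;0 0 -20 0 255;0 0 -10 0 255;0 0 -2 0 255;0 0 0 0 255;0 0 0 0 255;0 0 0 0 255",
  "newtons": 14
}}

```text
time: 7.88
tool_pos: [0.4806, 0.041, 0.069]
eef_rot: [0.001, 0.116, 0.993, 0.0]
force: [0.1, 0.0, -0.9]
opening: 0.022
```

```bash
python3 look.py 5
```

```text
t 7.8833 hx,hy,z mm -18.47 0.27 68.96
F along hx,hy,z 0.12 0.07 -0.94 T [-0.043  0.03  -0.012] yaw 76.63999999999999
```

View pics/s5.png

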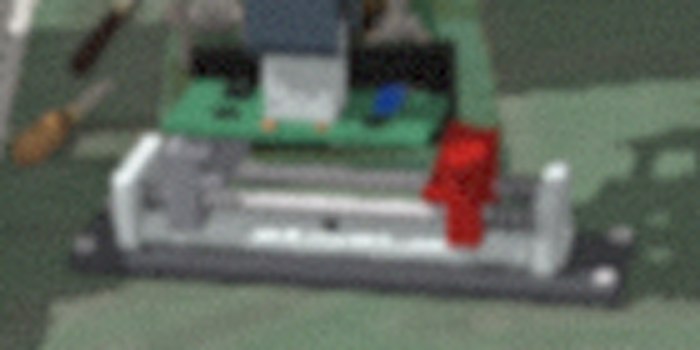

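Call:
{"api": "carry_out", "payload": {
  "motion": "0 0 -2 0 255;0 0 -2 0 255;0 0 -1 0 255;0 0 0 0 255;0 0 0 0 255"
}}

```text
time: 8.4
tool_pos: [0.4805, 0.0412, 0.0635]
eef_rot: [0.001, 0.116, 0.993, 0.0]
force: [1.6, -1.0, 3.4]
opening: 0.022
```

Call:
{"api": "carry_out", "payload": {
  "motion": "0 0 -1 0 255;0 0 -1 0 255;0 0 0 0 255"
}}

```text
time: 8.65
tool_pos: [0.4811, 0.0412, 0.0617]
eef_rot: [0.001, 0.116, 0.993, 0.0]
force: [4.0, -2.4, 6.1]
opening: 0.0219
```

Call:
{"api": "carry_out", "payload": {
  "motion": "0 0 -1 0 255;0 0 0 0 255;0 0 0 0 255"
}}

```text
time: 8.9
tool_pos: [0.4812, 0.0411, 0.0607]
eef_rot: [0.001, 0.116, 0.993, 0.0]
force: [5.0, -2.4, 6.1]
opening: 0.0217
```

```bash
python3 look.py 6
```

```text
t 8.9 hx,hy,z mm -17.94 0.5 60.74
F along hx,hy,z 5.38 -1.15 6.08 T [-0.324 -0.737  0.052] yaw 76.66
```

View pics/s6.png

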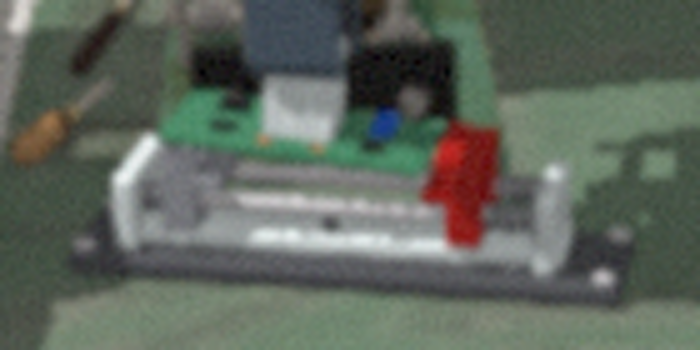

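Call:
{"api": "carry_out", "payload": {
  "motion": "0 0 -1 0 255;0 0 0 0 255;0 0 0 0 255"
}}

```text
time: 9.25
tool_pos: [0.4813, 0.0411, 0.0598]
eef_rot: [0.001, 0.116, 0.993, 0.0]
force: [3.9, -1.5, 7.0]
opening: 0.0222
```

```bash
python3 look.py 7
```

```text
t 9.25 hx,hy,z mm -17.84 0.53 59.78
F along hx,hy,z 4.14 -0.53 6.98 T [-0.432 -0.735  0.035] yaw 76.66
```

View pics/s7.png

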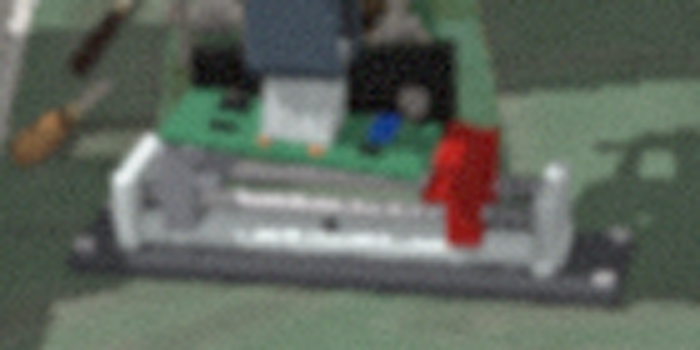

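View pics/w7.png

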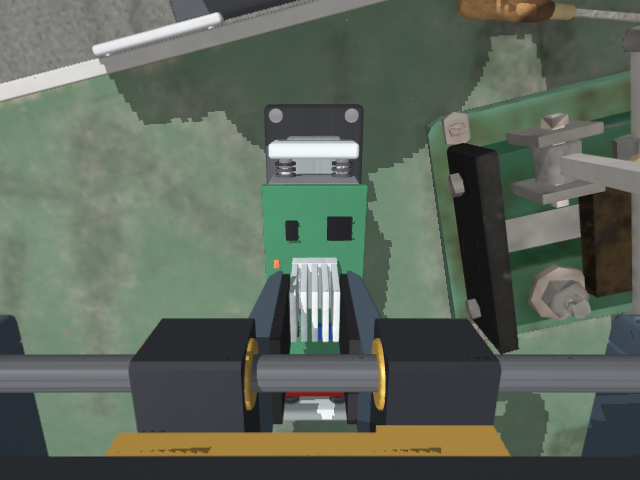

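```bash
cat > ov.py <<'E'
from h import *
from station import capture,state
import sys
def board(T,th,off=(-.0005,0),pin=.019,yaw=-.233,h=.0101,Lf=.050):
    # board corners(underside,top) pitched th (red end down) about pad point
    P=np.array([[sx*.05+off[0],sy*.025+off[1],z-h-pin] for z in (0,.004) for sx,sy in((-1,-1),(1,-1),(1,1),(-1,1))])
    Rm=R.from_euler('z',yaw).as_matrix()@R.from_euler('y',th).as_matrix()
    return np.array(T)+[0,0,pin]+P@Rm.T
if __name__=="__main__":
    s=state();c=capture("side");im=c["image"][:,:,::-1].copy();x0,y0,x1,y1=200,190,340,260
    T=s["tool_pos"]; tiles=[]
    for th in map(float,sys.argv[2:]):
        f=6;big=cv2.resize(im[y0:y1,x0:x1],None,fx=f,fy=f,interpolation=cv2.INTER_CUBIC)
        q=(proj(c,board(T,th))-[x0,y0]+.5)*f-.5
        for a,b in((0,1),(4,5),(1,2),(5,6),(0,3),(4,7),(7,6),(1,5)):
            cv2.line(big,tuple(q[a].round().astype(int)),tuple(q[b].round().astype(int)),(0,255,255),1)
        tiles.append(big[:260,60:600])
        B=board(T,th);o=np.array([.4985,.0365,0]);e=(B-o)@R.from_euler('z',-.233).as_matrix();print(th,"red edge low corner hx,z",(e[1]*1e3).round(1),"grey",(e[0]*1e3).round(1))
    cv2.imwrite(sys.argv[1],np.vstack(tiles))
E
python3 ov.py pics/o7.png .06 .11
```

```text
0.06 red edge low corner hx,z [ 29.8 -24.5  46.8] grey [-70.  -24.5  52.8]
0.11 red edge low corner hx,z [ 28.2 -24.5  44.4] grey [-71.2 -24.5  55.4]
```

View pics/o7.png

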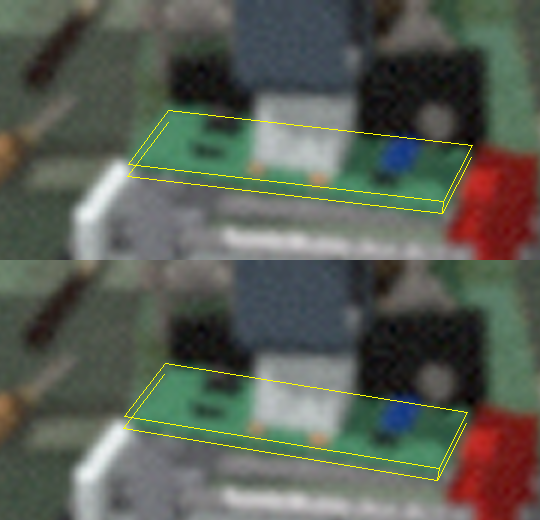

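Run:
```python
from h import *
from station import capture,state
c=capture("side");im=c["image"][:,:,::-1].astype(int);
# lower border of green board: for each column find last row where (G-R)>thr near
for x in range(232,290,4):
    col=im[200:235,x]; d=col[:,1]-col[:,2]
    print(x,[int(v) for v in d[4:34]])
```

```text
232 [9, 13, 9, 10, 14, 18, 18, 18, 21, 21, 38, 50, 52, 37, 20, 5, 5, 0, 3, 2, 3, 1, 0, 1, 1, 0, -1, 3, 4, 1]
236 [11, 14, 12, 18, 25, 36, 47, 54, 61, 63, 62, 63, 59, 55, 37, 9, 1, 2, -1, 0, 2, 0, 0, 4, -1, 3, 5, 2, 2, 2]
240 [2, -1, 1, 29, 49, 60, 57, 61, 61, 63, 59, 66, 62, 65, 55, 30, 6, 1, 4, 1, 3, 1, 1, 0, 3, 0, -1, 1, -2, 2]
244 [6, -4, -1, 16, 25, 30, 21, 29, 48, 50, 38, 25, 47, 62, 62, 46, 21, 4, 0, -1, 0, 0, 6, 5, -1, 1, -5, 0, 7, 5]
248 [-3, -8, -1, -5, 3, 8, 1, 14, 36, 53, 56, 53, 56, 61, 64, 56, 38, 18, 4, 0, 0, 5, 8, 7, 1, -1, 1, -2, 4, 3]
252 [6, 4, 2, 2, 5, 10, 23, 31, 31, 29, 31, 25, 11, -9, -11, 19, 42, 30, 9, 1, -1, -4, 5, 8, 7, 0, -4, -2, 3, 5]
256 [6, 6, 6, 8, 4, 5, 8, 5, 5, 8, 4, 4, 12, 25, 48, 57, 59, 50, 25, 5, -2, -1, 7, 10, 7, 1, -6, 0, 4, 5]
260 [12, 3, 8, 6, 5, 5, 7, 6, 8, 8, 6, 7, 7, 13, 29, 47, 55, 53, 30, 11, -1, -3, 4, 7, 7, 3, -2, -4, -2, 3]
264 [10, 7, 3, 7, 8, 6, 7, 2, 6, 6, 4, 7, 7, 10, 10, -2, 4, 35, 44, 20, 4, -4, 4, 8, 9, 8, 0, -3, 1, 1]
268 [7, 4, 7, 7, 5, 6, 3, 8, 12, 17, 24, 25, 31, 40, 46, 56, 61, 60, 59, 42, 14, 2, -1, 5, 7, 5, 3, -5, -4, 4]
272 [2, 6, -2, 3, -9, 10, -3, 0, 11, 31, 32, 40, 36, 33, 29, 23, 36, 50, 57, 52, 26, 11, 1, 3, 9, 6, 3, 0, 3, 0]
276 [2, 8, 5, -3, 6, 1, 0, 0, 9, 25, 32, 30, 37, 36, 33, 30, 36, 55, 59, 60, 44, 19, 2, 1, 8, 9, 3, -1, -3, 1]
280 [2, 2, -1, 4, 1, -5, -4, -1, -1, 12, 19, 33, 38, 40, 41, 43, 55, 61, 63, 60, 57, 39, 14, 2, 5, 14, 7, 0, -3, 1]
284 [9, -3, -3, -2, -3, -4, 0, -3, -5, -6, 15, 38, 42, 40, 39, 43, 47, 49, 52, 41, 21, 5, -10, -26, -40, -46, -29, -10, -2, 3]
288 [-1, -7, -4, 3, -2, -19, -7, -5, 0, -5, 3, 4, -7, -41, -84, -110, -125, -136, -126, -124, -114, -113, -130, -129, -131, -114, -74, -42, -28, -26]
```

Comparing the model slope with the picture gives a tilt of about 0.113 rad, with the red edge's low corner at about z 44.4, between the ledge at 42 and the mouth at 50. I'll tighten the grip and advance.

Call:
{"api": "carry_out", "payload": {
  "motion": "0 0 0 0 255;1.95 -0.45 0 0 255;1.95 -0.45 0 0 255;0 0 0 0 255;0 0 0 0 255",
  "newtons": 30
}}

```text
time: 9.87
tool_pos: [0.4838, 0.0404, 0.0593]
eef_rot: [-0.0, 0.116, 0.993, 0.0]
force: [0.5, 0.1, 7.6]
opening: 0.0216
```

Call:
{"api": "carry_out", "payload": {
  "motion": "0.95 -0.25 0 0 255;0.95 -0.25 0 0 255;0 0 0 0 255;0 0 0 0 255"
}}

```text
time: 10.2
tool_pos: [0.485, 0.0399, 0.059]
eef_rot: [-0.001, 0.116, 0.993, -0.0]
force: [-2.6, 1.0, 5.8]
opening: 0.0216
```

```bash
python3 look.py 8;python3 ov.py pics/o8.png .06 .11
```

```text
t 10.2 hx,hy,z mm -13.92 0.17 58.97
F along hx,hy,z -2.77 0.39 5.78 T [0.224 0.691 0.027] yaw 76.63999999999999
0.06 red edge low corner hx,z [ 33.7 -24.8  46. ] grey [-66.1 -24.8  52. ]
0.11 red edge low corner hx,z [ 32.1 -24.8  43.6] grey [-67.3 -24.8  54.6]
```

View pics/s8.png

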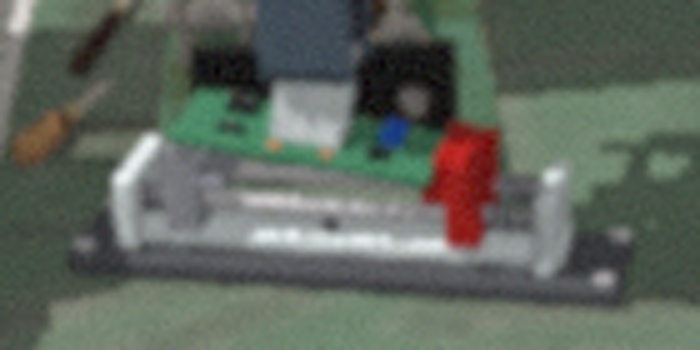

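View pics/w8.png

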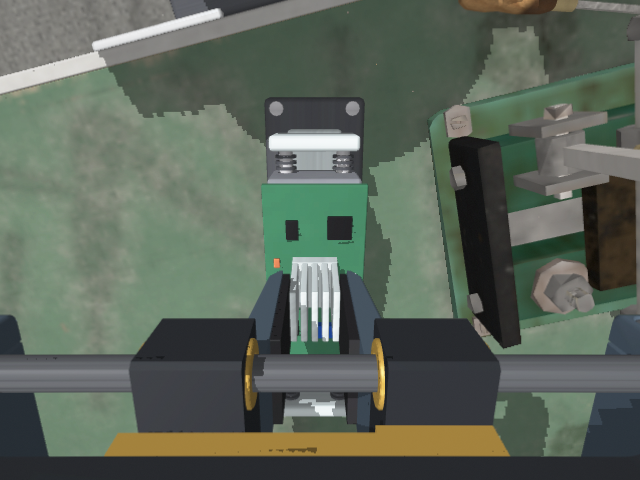

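Call:
{"api": "carry_out", "payload": {
  "motion": "0.95 -0.25 0 0 255;0.95 -0.25 0 0 255;0 0 0 0 255;0 0 0 0 255"
}}

```text
time: 10.68
tool_pos: [0.4871, 0.0393, 0.0589]
eef_rot: [-0.0, 0.116, 0.993, -0.0]
force: [-1.5, 1.1, 2.7]
opening: 0.0217
```

Call:
{"api": "carry_out", "payload": {
  "motion": "0.95 -0.25 0 0 255;0.95 -0.2 0 0 255;0 0 0 0 255;0 0 0 0 255"
}}

```text
time: 11.02
tool_pos: [0.4895, 0.0388, 0.059]
eef_rot: [-0.0, 0.116, 0.993, -0.0]
force: [0.3, 0.3, -1.7]
opening: 0.0218
```

```bash
python3 look.py 9;python3 ov.py pics/o9.png .06 .11
```

```text
t 11.0167 hx,hy,z mm -9.31 0.19 59.01
F along hx,hy,z 0.19 0.35 -1.67 T [ 0.07   0.149 -0.024] yaw 76.65
0.06 red edge low corner hx,z [ 38.3 -24.8  46. ] grey [-61.5 -24.8  52. ]
0.11 red edge low corner hx,z [ 36.7 -24.8  43.7] grey [-62.7 -24.8  54.6]
```

View pics/s9.png

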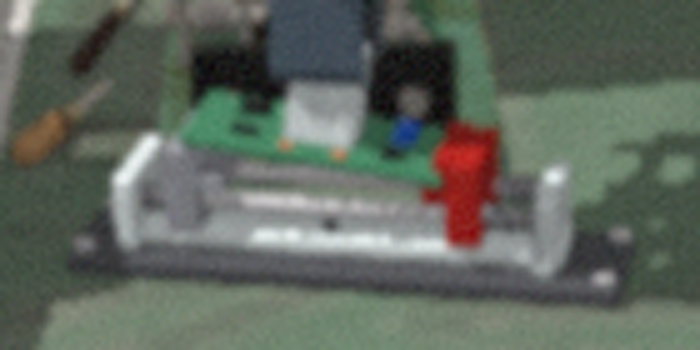

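The grey nose is clear, with forces near zero, and the red edge is in the mouth. Next I'll feel for the root.

Call:
{"api": "carry_out", "payload": {
  "motion": "0.95 -0.25 0 0 255;0 0 0 0 255;0 0 0 0 255"
}}

```text
time: 11.42
tool_pos: [0.4901, 0.0386, 0.0589]
eef_rot: [-0.0, 0.116, 0.993, -0.0]
force: [-1.8, 0.7, -2.4]
opening: 0.0218
```

Call:
{"api": "carry_out", "payload": {
  "motion": "0.95 -0.2 0 0 255;0 0 0 0 255;0 0 0 0 255"
}}

```text
time: 11.67
tool_pos: [0.4909, 0.0384, 0.0589]
eef_rot: [-0.0, 0.116, 0.993, -0.0]
force: [-4.4, 0.8, -3.4]
opening: 0.0217
```

Call:
{"api": "carry_out", "payload": {
  "motion": "0.95 -0.25 0 0 255;0 0 0 0 255;0 0 0 0 255"
}}

```text
time: 11.92
tool_pos: [0.4921, 0.0382, 0.059]
eef_rot: [-0.0, 0.116, 0.993, -0.0]
force: [-5.4, 0.4, -2.6]
opening: 0.0217
```

```bash
python3 look.py 10
```

```text
t 11.9167 hx,hy,z mm -6.59 0.13 59.04
F along hx,hy,z -5.34 -0.81 -2.63 T [0.23  1.109 0.007] yaw 76.65
```

View pics/s10.png

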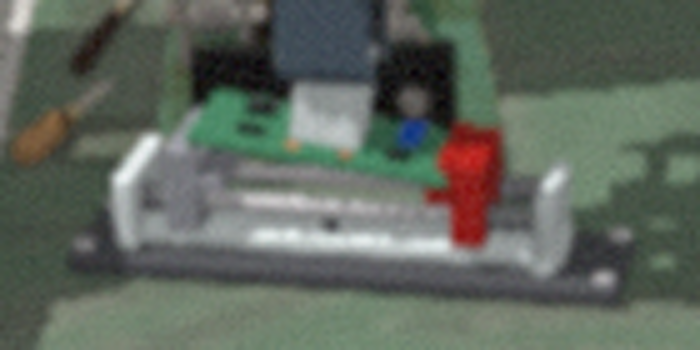

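Call:
{"api": "carry_out", "payload": {
  "motion": "0 0 -0.7 0 255;0 0 0 0 255;0 0 0 0 255"
}}

```text
time: 12.27
tool_pos: [0.4923, 0.0381, 0.0585]
eef_rot: [-0.0, 0.116, 0.993, -0.0]
force: [-4.6, 1.5, -1.2]
opening: 0.0217
```

Call:
{"api": "carry_out", "payload": {
  "motion": "0 0 -0.7 0 255;0 0 0 0 255;0 0 0 0 255"
}}

```text
time: 12.52
tool_pos: [0.4926, 0.0381, 0.0581]
eef_rot: [0.0, 0.116, 0.993, -0.0]
force: [-5.9, 0.2, 3.6]
opening: 0.0218
```

```bash
python3 look.py 11;python3 ov.py pics/o11.png .08 .11
```

```text
t 12.5167 hx,hy,z mm -6.12 0.22 58.06
F along hx,hy,z -5.78 -1.13 3.59 T [0.218 1.316 0.035] yaw 76.65
0.08 red edge low corner hx,z [ 40.9 -24.8  44.1] grey [-58.8 -24.8  52.1]
0.11 red edge low corner hx,z [ 39.9 -24.8  42.7] grey [-59.5 -24.8  53.7]
```

View pics/o11.png

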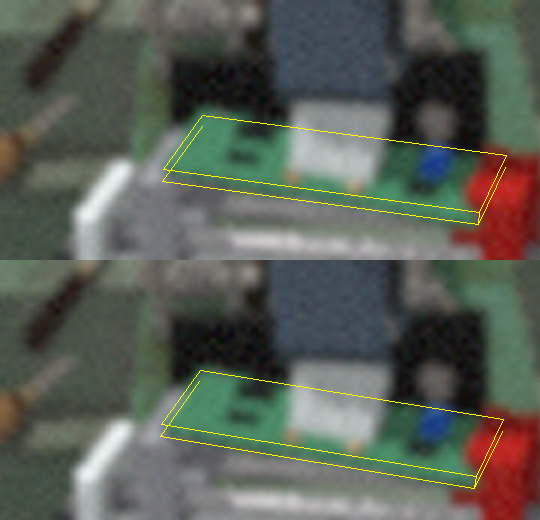

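Call:
{"api": "carry_out", "payload": {
  "motion": "0.95 -0.25 0.5 0 255;0.95 -0.2 0 0 255;0.95 -0.25 0 0 255;0 0 0 0 255;0 0 0 0 255"
}}

```text
time: 13.08
tool_pos: [0.4948, 0.0375, 0.0581]
eef_rot: [-0.0, 0.116, 0.993, 0.0]
force: [-6.1, 2.4, -1.3]
opening: 0.0219
```

Call:
{"api": "carry_out", "payload": {
  "motion": "0.95 -0.25 0 0 255;0.95 -0.2 0 0 255;0.95 -0.25 0 0 255;0 0 0 0 255;0 0 0 0 255"
}}

```text
time: 13.5
tool_pos: [0.4975, 0.0369, 0.0581]
eef_rot: [-0.001, 0.116, 0.993, 0.0]
force: [-7.4, 3.3, -0.1]
opening: 0.0213
```

```bash
python3 look.py 12
```

```text
t 13.5 hx,hy,z mm -1.11 0.14 58.1
F along hx,hy,z -7.91 1.49 -0.06 T [0.632 1.608 0.066] yaw 76.65
```

View pics/s12.png

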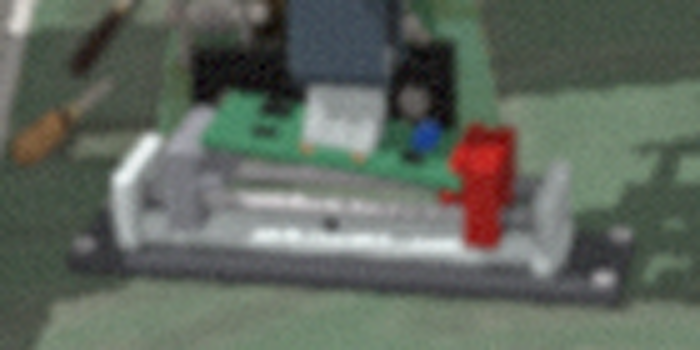

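View pics/w12.png

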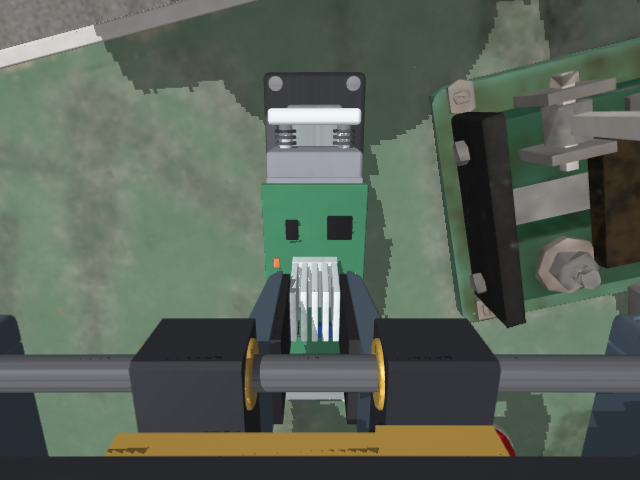

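Force 7.9 N means the spring is pressed about 6 mm, so contact was at hx of about -7.1, which agrees with the measured shift. I'll continue toward 13.5 mm.

Call:
{"api": "carry_out", "payload": {
  "motion": "0.95 -0.25 0 0 255;0.95 -0.2 0 0 255;0.95 -0.25 0 0 255;0.95 -0.2 0 0 255;0 0 0 0 255;0 0 0 0 255"
}}

```text
time: 14.1
tool_pos: [0.5009, 0.036, 0.058]
eef_rot: [-0.001, 0.116, 0.993, -0.0]
force: [-9.0, 4.0, 2.5]
opening: 0.0218
```

Call:
{"api": "carry_out", "payload": {
  "motion": "0.95 -0.25 0 0 255;0.95 -0.2 0 0 255;0.95 -0.25 0 0 255;0 0 0 0 255;0 0 0 0 255"
}}

```text
time: 14.52
tool_pos: [0.5035, 0.0354, 0.058]
eef_rot: [-0.001, 0.116, 0.993, -0.0]
force: [-10.7, 3.6, 3.6]
opening: 0.0213
```

```bash
python3 look.py 13; python3 ov.py pics/o13.png .08 .11
```

```text
t 14.5167 hx,hy,z mm 5.12 0.08 58.01
F along hx,hy,z -11.23 1.08 3.58 T [0.974 2.221 0.084] yaw 76.65
0.08 red edge low corner hx,z [ 52.1 -24.9  44.1] grey [-47.5 -24.9  52.1]
0.11 red edge low corner hx,z [ 51.1 -24.9  42.7] grey [-48.3 -24.9  53.7]
```

View pics/s13.png

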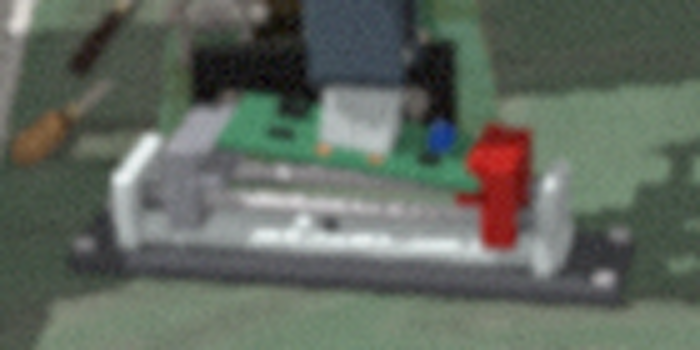

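View pics/w13.png

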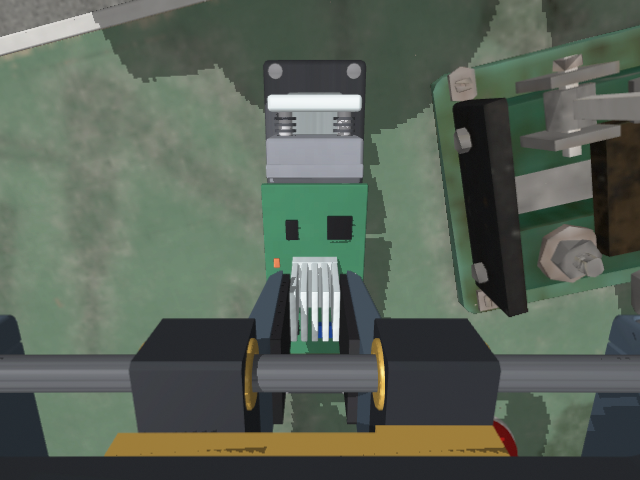

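Run:
```python
from h import *
import pickle
im=cv2.imread("pics/w13.png");cv2.imwrite("pics/z13.png",cv2.resize(im[125:205,250:380],None,fx=6,fy=6,interpolation=cv2.INTER_CUBIC))
```

```text
(no output)
```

View pics/z13.png

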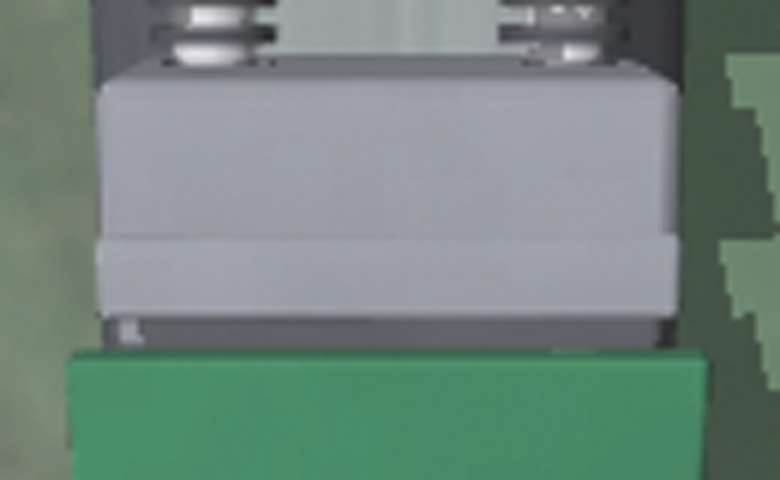

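View pics/o13.png

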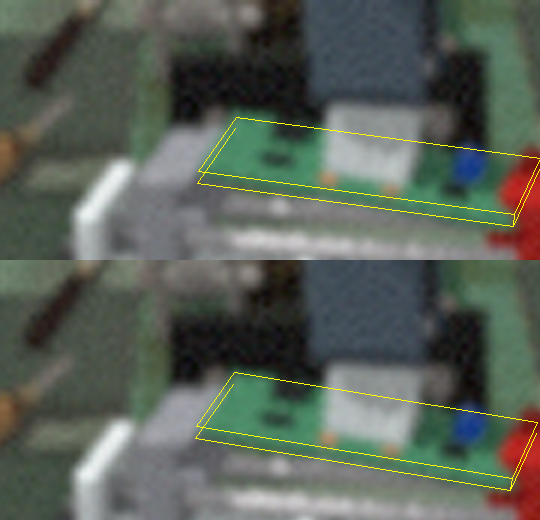

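```bash
cat >> h.py <<'E'
def hfr(P):
    o=np.array([.4985,.0365,0]);return ((np.atleast_2d(P)-o)@R.from_euler('z',-.233).as_matrix()*1e3).round(2)
E
python3 - <<'E'
from h import *
import pickle
c=pickle.load(open("w13.pkl","rb")); k=lambda p:crop(p,6,(250,125))
print("nose",hfr(unproj(c,k([(98,318),(678,317)]),.054)))
e=k([(69,355),(707,355)])
print("board edge by width",hfr(pnt_edge(c,*e)))
for z in(.055,.058,.06):print(z,hfr(unproj(c,e,z)))
print("jaw width by nose (46)",)
E
```

```text
nose [[-49.5  -22.94  54.  ]
 [-49.57  22.58  54.  ]]
board edge by width [[-46.77 -25.18  55.14]
 [-46.77  24.82  55.14]]
0.055 [[-46.75 -25.2   55.  ]
 [-46.75  24.84  55.  ]]
0.058 [[-47.24 -24.81  58.  ]
 [-47.24  24.46  58.  ]]
0.06 [[-47.57 -24.55  60.  ]
 [-47.56  24.2   60.  ]]
jaw width by nose (46)
```

The board's grey edge is at hx -47, about 2.2 mm clear of the grey nose at -49.5, so no more push is needed. I'll ease the grip and lower in small steps, backing off to allow for the pivot and watching the force.

Call:
{"api": "carry_out", "payload": {
  "motion": "0 0 0 0 255;0 0 0 0 255;0 0 0 0 255",
  "newtons": 20
}}

```text
time: 14.92
tool_pos: [0.5035, 0.0354, 0.0581]
eef_rot: [-0.001, 0.116, 0.993, -0.0]
force: [-10.8, 4.0, 4.0]
opening: 0.0215
```

Call:
{"api": "carry_out", "payload": {
  "motion": "-0.25 0.05 -0.5 0 255;0 0 0 0 255;0 0 0 0 255"
}}

```text
time: 15.17
tool_pos: [0.5035, 0.0354, 0.0577]
eef_rot: [-0.001, 0.116, 0.993, -0.0]
force: [-11.5, 3.0, 5.7]
opening: 0.0218
```

Call:
{"api": "carry_out", "payload": {
  "motion": "-0.25 0.05 -0.5 0 255;0 0 0 0 255;0 0 0 0 255"
}}

```text
time: 15.42
tool_pos: [0.5033, 0.0354, 0.0572]
eef_rot: [-0.001, 0.116, 0.993, -0.0]
force: [-10.3, 3.6, 5.5]
opening: 0.0217
```

```bash
python3 look.py 14
```

```text
t 15.4167 hx,hy,z mm 4.93 0.06 57.25
F along hx,hy,z -10.82 1.09 5.48 T [0.676 2.135 0.018] yaw 76.65
```

Call:
{"api": "carry_out", "payload": {
  "motion": "-0.3 0.1 -0.5 0 255;0 0 0 0 255;-0.3 0.1 -0.5 0 255;0 0 0 0 255;0 0 0 0 255",
  "newtons": 17
}}

```text
time: 15.93
tool_pos: [0.5031, 0.0356, 0.0565]
eef_rot: [-0.001, 0.116, 0.993, -0.0]
force: [-11.0, 3.8, 10.3]
opening: 0.0219
```

Call:
{"api": "carry_out", "payload": {
  "motion": "-0.3 0.1 -0.5 0 255;0 0 0 0 255;-0.3 0.1 -0.5 0 255;0 0 0 0 255;0 0 0 0 255"
}}

```text
time: 16.35
tool_pos: [0.5026, 0.0357, 0.0556]
eef_rot: [-0.0, 0.116, 0.993, -0.0]
force: [-11.5, 1.9, 9.0]
opening: 0.022
```

```bash
python3 look.py 15
```

```text
t 16.35 hx,hy,z mm 4.15 0.19 55.58
F along hx,hy,z -11.6 -0.82 9.04 T [ 3.190e-01  1.998e+00 -1.000e-03] yaw 76.65
```

View pics/s15.png

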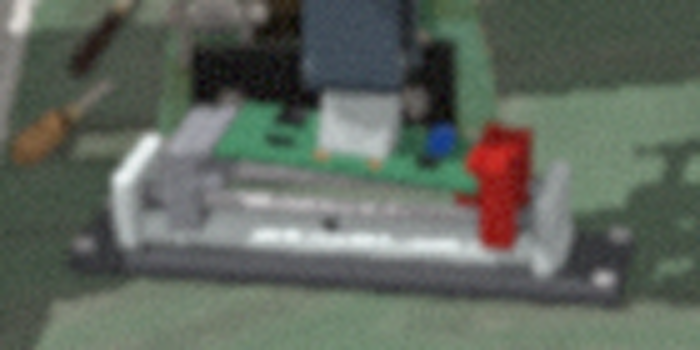

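View pics/w15.png

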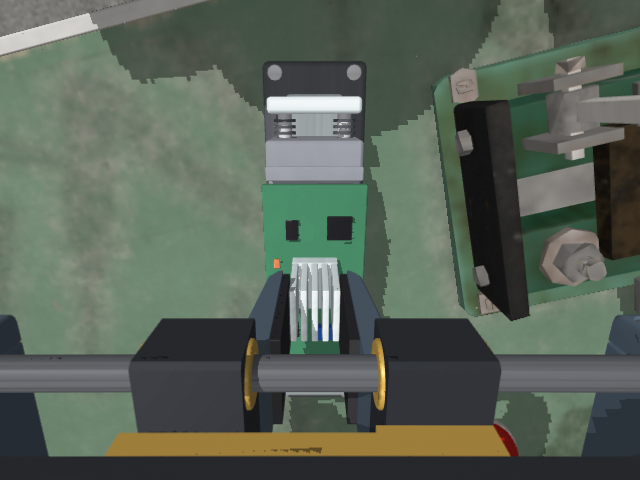

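Run:
```python
import cv2
im=cv2.imread("pics/w15.png");cv2.imwrite("pics/z15.png",cv2.resize(im[165:200,250:380],None,fx=6,fy=6,interpolation=cv2.INTER_CUBIC))
```

```text
(no output)
```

View pics/z15.png

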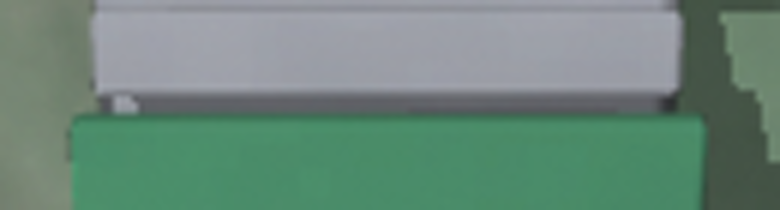

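Run:
```python
from h import *
import pickle
c=pickle.load(open("w15.pkl","rb")); k=lambda p:crop(p,6,(250,165))
print("nose",hfr(unproj(c,k([(95,94),(680,93)]),.054)))
e=k([(72,119),(705,119)])
print("board edge by width",hfr(pnt_edge(c,*e)))
for z in(.049,.052,.055):print(z,hfr(unproj(c,e,z)))
```

```text
nose [[-49.61 -22.81  54.  ]
 [-49.69  22.59  54.  ]]
board edge by width [[-47.19 -25.03  51.19]
 [-47.19  24.97  51.19]]
0.049 [[-46.82 -25.31  49.  ]
 [-46.82  25.25  49.  ]]
0.052 [[-47.32 -24.93  52.  ]
 [-47.33  24.86  52.  ]]
0.055 [[-47.83 -24.54  55.  ]
 [-47.83  24.48  55.  ]]
```

Call:
{"api": "carry_out", "payload": {
  "motion": "-0.5 0.1 0 0 255;0 0 0 0 255;0 0 0 0 255",
  "newtons": 14
}}

```text
time: 16.7
tool_pos: [0.5021, 0.0359, 0.0556]
eef_rot: [-0.0, 0.116, 0.993, -0.0]
force: [-11.9, 2.3, 9.9]
opening: 0.022
```

Call:
{"api": "carry_out", "payload": {
  "motion": "-0.5 0.1 -0.4 0 255;0 0 0 0 255;0 0 0 0 255"
}}

```text
time: 16.95
tool_pos: [0.5016, 0.0359, 0.0552]
eef_rot: [-0.0, 0.116, 0.993, -0.0]
force: [-10.3, 2.1, 9.2]
opening: 0.022
```

```bash
python3 look.py 16
```

```text
t 16.95 hx,hy,z mm 3.13 0.17 55.16
F along hx,hy,z -10.52 -0.31 9.23 T [ 0.359  1.9   -0.045] yaw 76.65
```

Call:
{"api": "carry_out", "payload": {
  "motion": "-0.4 0.1 -0.5 0 255;0 0 0 0 255;0 0 0 0 255",
  "newtons": 13
}}

```text
time: 17.3
tool_pos: [0.5012, 0.036, 0.0546]
eef_rot: [-0.0, 0.116, 0.993, -0.0]
force: [-10.3, 1.5, 8.2]
opening: 0.0216
```

Call:
{"api": "carry_out", "payload": {
  "motion": "-0.4 0.1 -0.5 0 255;0 0 0 0 255;0 0 0 0 255"
}}

```text
time: 17.55
tool_pos: [0.5009, 0.0361, 0.0541]
eef_rot: [-0.0, 0.116, 0.993, -0.0]
force: [-9.9, 1.2, 7.2]
opening: 0.0217
```

```bash
python3 look.py 17
python3 - <<'E'
import cv2
im=cv2.imread("pics/w17.png");cv2.imwrite("pics/z17.png",cv2.resize(im[165:200,250:380],None,fx=6,fy=6,interpolation=cv2.INTER_CUBIC))
E
```

```text
t 17.55 hx,hy,z mm 2.39 0.17 54.12
F along hx,hy,z -9.87 -1.08 7.16 T [0.337 1.822 0.073] yaw 76.65
```

View pics/z17.png

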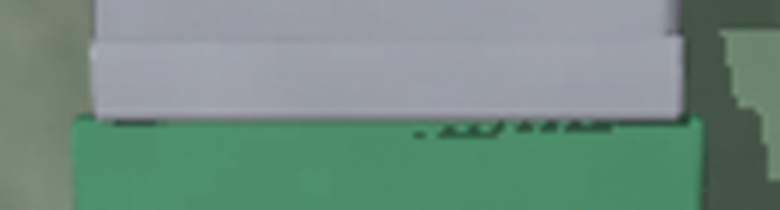

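View pics/s17.png

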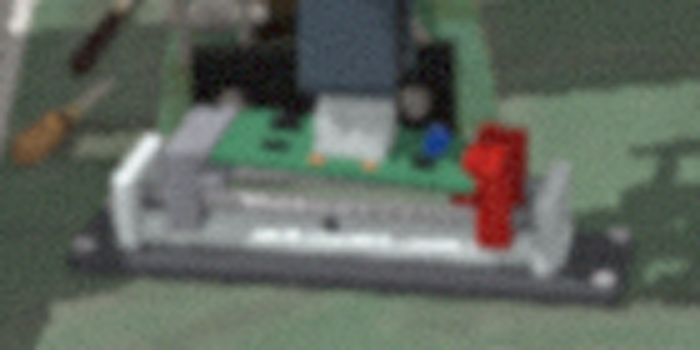

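Run:
```python
from h import *
import pickle
c=pickle.load(open("w17.pkl","rb")); k=lambda p:crop(p,6,(250,165))
print("nose",hfr(unproj(c,k([(92,120),(682,120)]),.054)))
e=k([(75,118),(702,118)])
print("board edge by width",hfr(pnt_edge(c,*e)))
for z in(.046,.049,.052):print(z,hfr(unproj(c,e,z)))
```

```text
nose [[-49.59 -22.96  54.  ]
 [-49.59  22.63  54.  ]]
board edge by width [[-48.71 -25.05  47.83]
 [-48.71  24.95  47.83]]
0.046 [[-48.41 -25.29  46.  ]
 [-48.41  25.18  46.  ]]
0.049 [[-48.91 -24.9   49.  ]
 [-48.91  24.8   49.  ]]
0.052 [[-49.41 -24.52  52.  ]
 [-49.41  24.42  52.  ]]
```

The grey edge's top is at z of about 48.5, below the 50 mm mouth, and at hx -48.9, so it can go under the lip. I'll lower a little more and then back off so the springs take it.

Call:
{"api": "carry_out", "payload": {
  "motion": "-0.5 0.1 -0.5 0 255;0 0 0 0 255;-0.95 0.2 -0.3 0 255;0 0 0 0 255;0 0 0 0 255"
}}

```text
time: 18.07
tool_pos: [0.5003, 0.0363, 0.0537]
eef_rot: [0.001, 0.116, 0.993, 0.0]
force: [-7.3, 0.4, 9.1]
opening: 0.0215
```

Call:
{"api": "carry_out", "payload": {
  "motion": "-0.95 0.25 -0.2 0 255;0 0 0 0 255;-0.95 0.2 0 0 255;0 0 0 0 255;0 0 0 0 255"
}}

```text
time: 18.48
tool_pos: [0.4989, 0.0367, 0.0536]
eef_rot: [0.001, 0.116, 0.993, 0.0]
force: [-5.7, -1.1, 8.5]
opening: 0.0219
```

```bash
python3 look.py 18
```

```text
t 18.4833 hx,hy,z mm 0.32 0.27 53.65
F along hx,hy,z -5.25 -2.43 8.53 T [-0.264  0.979 -0.046] yaw 76.66
```

View pics/s18.png

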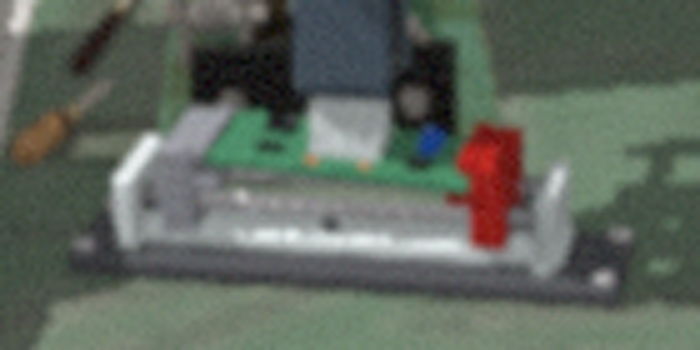

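View pics/w18.png

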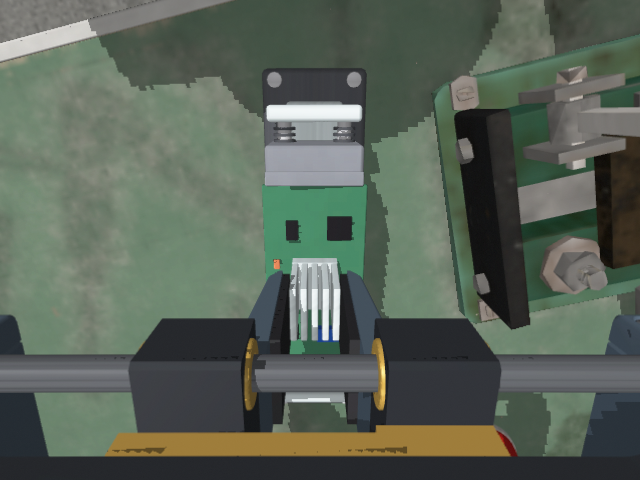

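```bash
python3 - <<'E'
from h import *
import pickle
im=cv2.imread("pics/w18.png");cv2.imwrite("pics/z18.png",cv2.resize(im[135:200,250:380],None,fx=6,fy=6,interpolation=cv2.INTER_CUBIC))
E
python3 ov.py pics/o18.png 0 .03
```

```text
0.0 red edge low corner hx,z [ 49.8 -24.7  43.5] grey [-50.2 -24.7  43.5]
0.03 red edge low corner hx,z [ 48.9 -24.7  42.1] grey [-51.  -24.7  45.1]
```

View pics/z18.png

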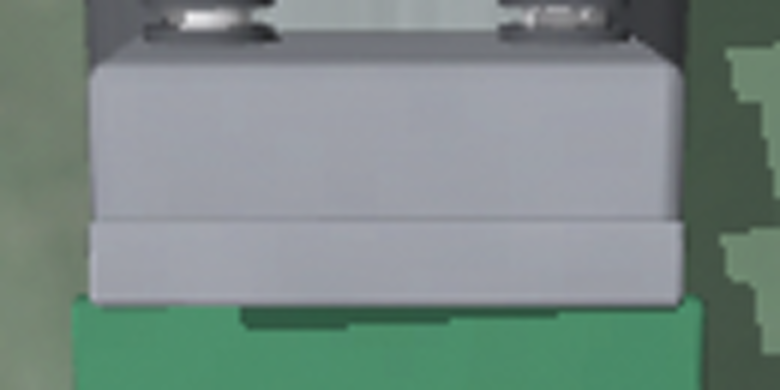

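View pics/o18.png

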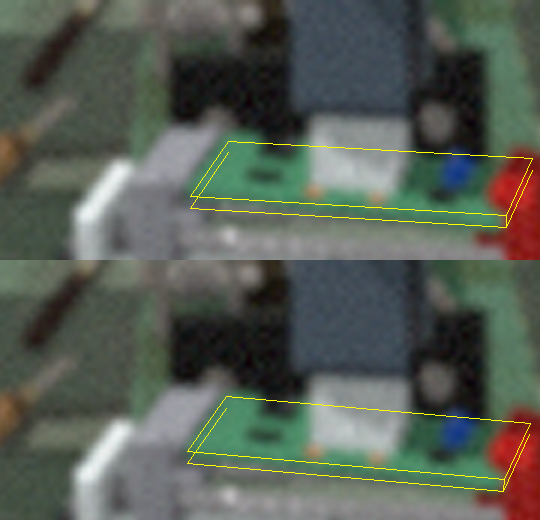

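The board corners at rows about 184.3 show past the nose, so the grey edge is under the lip. I'll keep backing off.

Call:
{"api": "carry_out", "payload": {
  "motion": "-0.95 0.25 0 0 255;0 0 0 0 255;-0.95 0.2 0 0 255;0 0 0 0 255;0 0 0 0 255"
}}

```text
time: 19.05
tool_pos: [0.4972, 0.0371, 0.0537]
eef_rot: [0.001, 0.116, 0.993, 0.0]
force: [-3.6, -1.7, 6.2]
opening: 0.0216
```

Call:
{"api": "carry_out", "payload": {
  "motion": "-0.95 0.25 0 0 255;0 0 0 0 255;-0.95 0.2 0 0 255;0 0 0 0 255;0 0 0 0 255"
}}

```text
time: 19.47
tool_pos: [0.4955, 0.0375, 0.0537]
eef_rot: [0.001, 0.116, 0.993, 0.0]
force: [-2.8, -3.2, 6.8]
opening: 0.022
```

```bash
python3 look.py 19
python3 - <<'E'
from h import *
import pickle
im=cv2.imread("pics/w19.png");cv2.imwrite("pics/z19.png",cv2.resize(im[135:200,250:380],None,fx=6,fy=6,interpolation=cv2.INTER_CUBIC))
E
```

```text
t 19.4667 hx,hy,z mm -3.13 0.3 53.67
F along hx,hy,z -1.94 -3.76 6.75 T [-0.675  0.307 -0.013] yaw 76.66
```

View pics/z19.png

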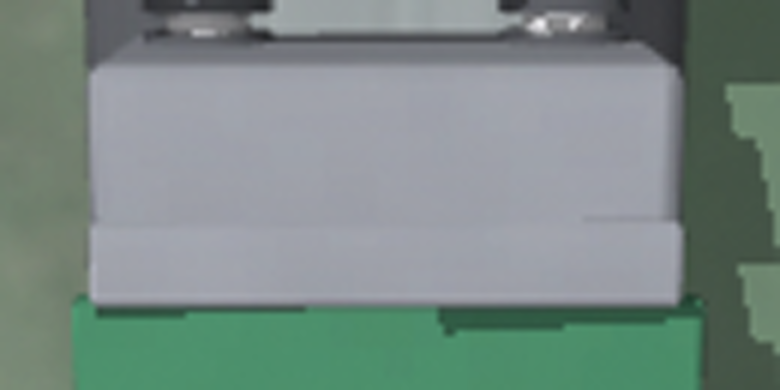

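View pics/s19.png

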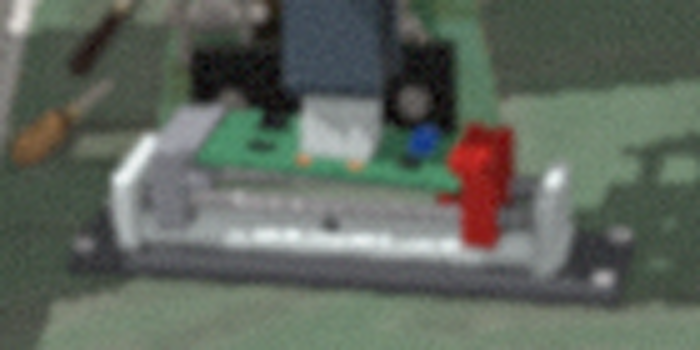

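```bash
python3 - <<'E'
from h import *
import pickle
for t in ("18","19"):
  c=pickle.load(open(f"w{t}.pkl","rb")); k=lambda p:crop(p,6,(250,135))
  print("nose",hfr(unproj(c,k([(90,304),(684,304)]),.054)).tolist())
  e=k([(74,298),(702,298)])
  print("edge",hfr(pnt_edge(c,*e)).tolist(), hfr(unproj(c,e[:1],.046)),hfr(unproj(c,e[:1],.049)))
E
python3 ov.py pics/o19.png 0 .03
```

```text
nose [[-51.47, -22.96, 54.0], [-51.47, 22.81, 54.0]]
edge [[-50.83, -25.0, 47.51], [-50.84, 25.0, 47.51]] [[-50.58 -25.19  46.  ]] [[-51.08 -24.81  49.  ]]
nose [[-54.94, -22.92, 54.0], [-54.94, 22.84, 54.0]]
edge [[-54.29, -24.97, 47.48], [-54.29, 25.03, 47.48]] [[-54.04 -25.16  46.  ]] [[-54.55 -24.77  49.  ]]
0.0 red edge low corner hx,z [ 46.3 -24.7  43.5] grey [-53.7 -24.7  43.5]
0.03 red edge low corner hx,z [ 45.5 -24.7  42.1] grey [-54.5 -24.7  45.1]
```

View pics/o19.png

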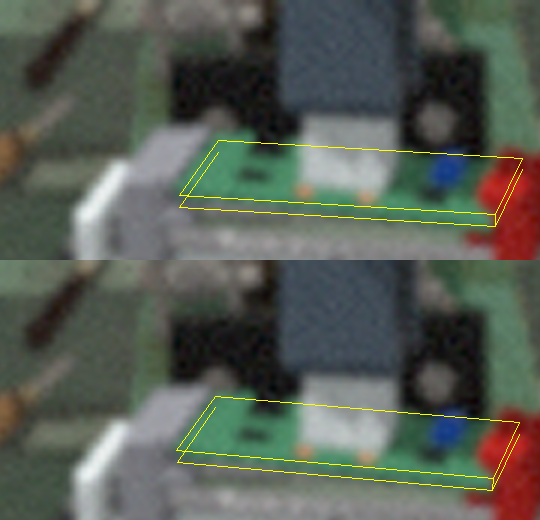

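The measurement disagrees with that reading. The grey nose has moved to -54.9 (5.3 mm pressed), so the board edge is still bearing on the nose and isn't under it. I'll push forward again, lower further, and then return.

Call:
{"api": "carry_out", "payload": {
  "motion": "0.95 -0.25 0 0 255;0.95 -0.2 0 0 255;0.95 -0.25 0 0 255;0 0 0 0 255;0 0 0 0 255",
  "newtons": 16
}}

```text
time: 20.03
tool_pos: [0.4981, 0.0369, 0.0537]
eef_rot: [0.001, 0.116, 0.993, 0.0]
force: [-3.3, -1.6, 9.0]
opening: 0.0219
```

Call:
{"api": "carry_out", "payload": {
  "motion": "0.95 -0.25 0 0 255;0.95 -0.2 0 0 255;0.95 -0.25 0 0 255;0 0 0 0 255;0 0 0 0 255"
}}

```text
time: 20.45
tool_pos: [0.5004, 0.0363, 0.0535]
eef_rot: [0.001, 0.116, 0.993, 0.0]
force: [-6.8, -0.2, 10.4]
opening: 0.0221
```

```bash
python3 look.py 20
python3 - <<'E'
from h import *
import pickle
im=cv2.imread("pics/w20.png");cv2.imwrite("pics/z20.png",cv2.resize(im[135:200,250:380],None,fx=6,fy=6,interpolation=cv2.INTER_CUBIC))
E
```

```text
t 20.45 hx,hy,z mm 1.94 0.25 53.54
F along hx,hy,z -6.6 -1.73 10.44 T [-0.131  1.048 -0.016] yaw 76.65
```

View pics/z20.png

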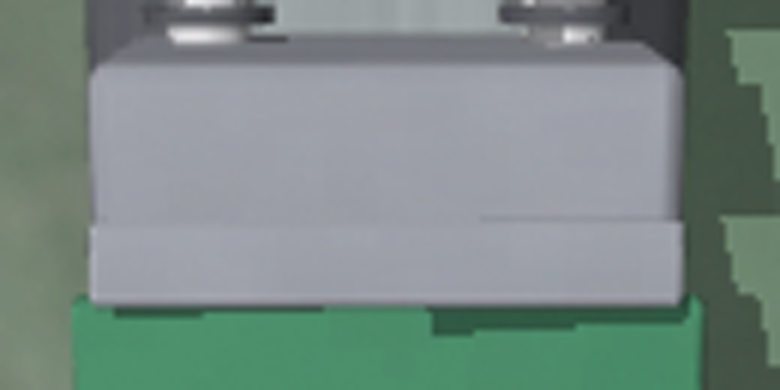

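Call:
{"api": "carry_out", "payload": {
  "motion": "0.95 -0.25 0.5 0 255;0.95 -0.2 0 0 255;0.5 -0.1 0 0 255;0 0 0 0 255;0 0 0 0 255",
  "newtons": 15
}}

```text
time: 20.97
tool_pos: [0.5014, 0.0359, 0.0535]
eef_rot: [-0.001, 0.116, 0.993, 0.0]
force: [-10.8, 2.2, 9.7]
opening: 0.0218
```

```bash
python3 look.py 21
python3 - <<'E'
from h import *
import pickle
im=cv2.imread("pics/w21.png");cv2.imwrite("pics/z21.png",cv2.resize(im[135:200,250:380],None,fx=6,fy=6,interpolation=cv2.INTER_CUBIC))
E
```

```text
t 20.9667 hx,hy,z mm 2.99 0.14 53.48
F along hx,hy,z -11.04 -0.38 9.67 T [0.486 1.874 0.053] yaw 76.65
```

View pics/z21.png

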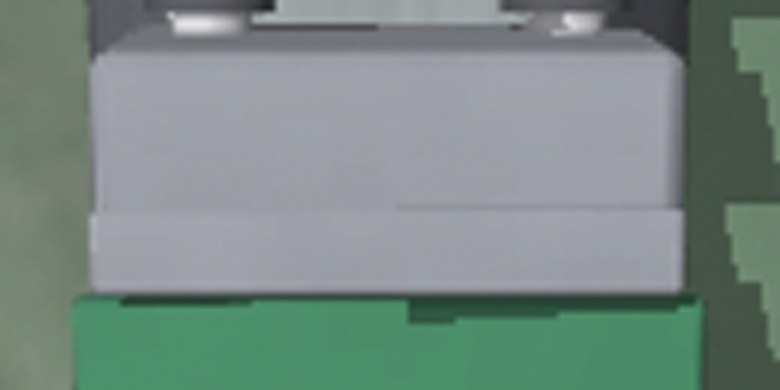

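View pics/s21.png

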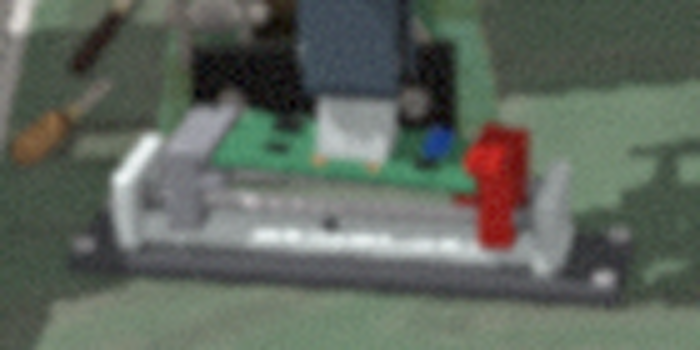

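Call:
{"api": "carry_out", "payload": {
  "motion": "0 0 0 0 255;0 0 0 0 255",
  "newtons": 12
}}

```text
time: 21.23
tool_pos: [0.5013, 0.0359, 0.0534]
eef_rot: [-0.001, 0.116, 0.993, 0.0]
force: [-10.5, 2.0, 9.2]
opening: 0.0215
```

Call:
{"api": "carry_out", "payload": {
  "motion": "-0.15 0.05 -0.4 0 255;0 0 0 0 255;0 0 0 0 255"
}}

```text
time: 21.48
tool_pos: [0.5011, 0.036, 0.053]
eef_rot: [-0.001, 0.116, 0.993, 0.0]
force: [-11.1, 2.0, 8.7]
opening: 0.0217
```

Call:
{"api": "carry_out", "payload": {
  "motion": "-0.15 0.05 -0.4 0 255;0 0 0 0 255;0 0 0 0 255"
}}

```text
time: 21.73
tool_pos: [0.501, 0.0361, 0.0526]
eef_rot: [-0.001, 0.116, 0.993, -0.0]
force: [-10.7, 2.4, 7.9]
opening: 0.022
```

Fz falls as the board levels, so I'll continue.

Call:
{"api": "carry_out", "payload": {
  "motion": "-0.15 0.05 -0.4 0 255;0 0 0 0 255;0 0 0 0 255"
}}

```text
time: 21.98
tool_pos: [0.5008, 0.0361, 0.0522]
eef_rot: [-0.001, 0.116, 0.993, -0.0]
force: [-9.5, 2.4, 7.8]
opening: 0.0222
```

Call:
{"api": "carry_out", "payload": {
  "motion": "-0.15 0.05 -0.4 0 255;0 0 0 0 255;0 0 0 0 255"
}}

```text
time: 22.23
tool_pos: [0.5007, 0.0361, 0.0517]
eef_rot: [-0.001, 0.116, 0.993, -0.0]
force: [-10.5, 2.8, 8.6]
opening: 0.022
```

```bash
python3 look.py 22
python3 - <<'E'
from h import *
import pickle
im=cv2.imread("pics/w22.png");cv2.imwrite("pics/z22.png",cv2.resize(im[135:200,250:380],None,fx=6,fy=6,interpolation=cv2.INTER_CUBIC))
E
```

```text
t 22.2333 hx,hy,z mm 2.19 0.11 51.75
F along hx,hy,z -10.9 0.31 8.62 T [0.469 1.892 0.029] yaw 76.65
```

View pics/z22.png

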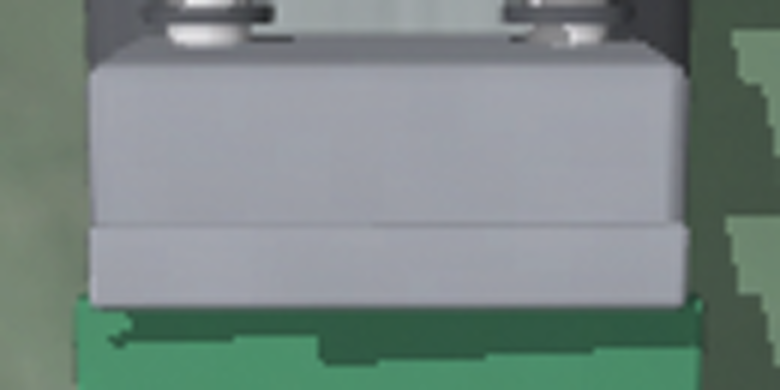

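View pics/s22.png

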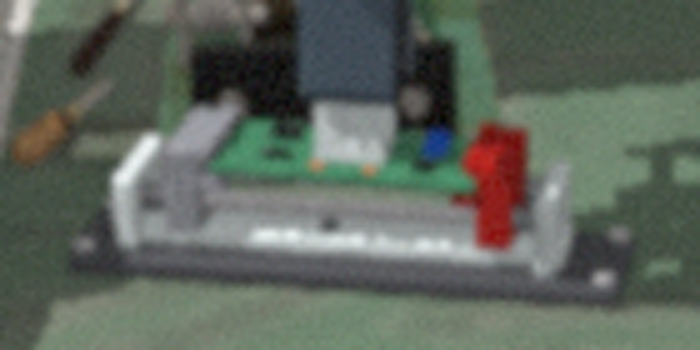

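```bash
python3 - <<'E'
from h import *
import pickle
for t,n,e in (("21",293,(74,701,298)),("22",306,(77.5,699.5,299))):
  c=pickle.load(open(f"w{t}.pkl","rb")); k=lambda p:crop(p,6,(250,135))
  print("nose",hfr(unproj(c,k([(90,n),(684,n)]),.054)).tolist())
  e=k([(e[0],e[2]),(e[1],e[2])])
  print("edge",hfr(pnt_edge(c,*e)).tolist(), hfr(unproj(c,e[:1],.046)),hfr(unproj(c,e[:1],.049)))
E
python3 ov.py pics/o22.png 0 .03
```

```text
nose [[-49.65, -23.06, 54.0], [-49.65, 22.66, 54.0]]
edge [[-48.14, -25.17, 47.22], [-48.13, 24.83, 47.22]] [[-47.93 -25.32  46.  ]] [[-48.43 -24.94  49.  ]]
nose [[-49.73, -22.89, 54.0], [-49.73, 22.48, 54.0]]
edge [[-48.6, -25.1, 43.94], [-48.6, 24.9, 43.94]] [[-48.94 -24.84  46.  ]] [[-49.44 -24.46  49.  ]]
0.0 red edge low corner hx,z [ 51.7 -24.9  41.7] grey [-48.3 -24.9  41.7]
0.03 red edge low corner hx,z [ 50.8 -24.9  40.2] grey [-49.2 -24.9  43.2]
```

View pics/o22.png

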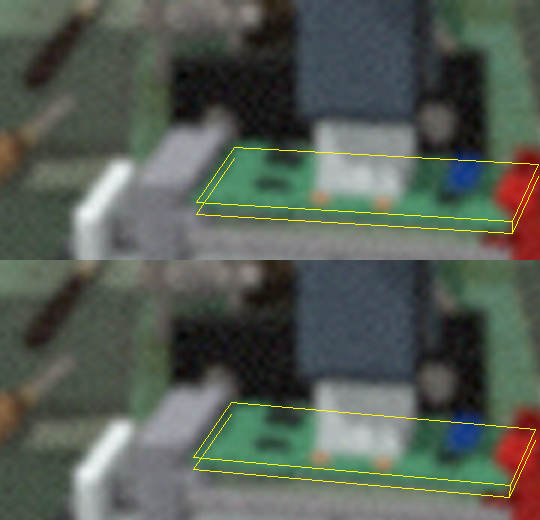

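The edge has dropped 3.3 mm (the width method reads 43.9, and its bias is about +3), so it is now under the mouth. I'll lower slightly more and retreat in short steps, checking that the nose stays put.

Call:
{"api": "carry_out", "payload": {
  "motion": "-0.3 0.1 -0.4 0 255;0 0 0 0 255;-0.95 0.2 0 0 255;-0.95 0.25 0 0 255;0 0 0 0 255;0 0 0 0 255"
}}

```text
time: 22.88
tool_pos: [0.4985, 0.0366, 0.0514]
eef_rot: [-0.001, 0.116, 0.993, -0.0]
force: [-9.6, 1.5, 7.4]
opening: 0.0219
```

```bash
python3 look.py 23
python3 - <<'E'
from h import *
import pickle
im=cv2.imread("pics/w23.png");cv2.imwrite("pics/z23.png",cv2.resize(im[135:200,250:380],None,fx=6,fy=6,interpolation=cv2.INTER_CUBIC))
E
```

```text
t 22.8833 hx,hy,z mm 0.01 0.14 51.37
F along hx,hy,z -9.71 -0.8 7.43 T [ 0.355  1.805 -0.014] yaw 76.65
```

View pics/z23.png

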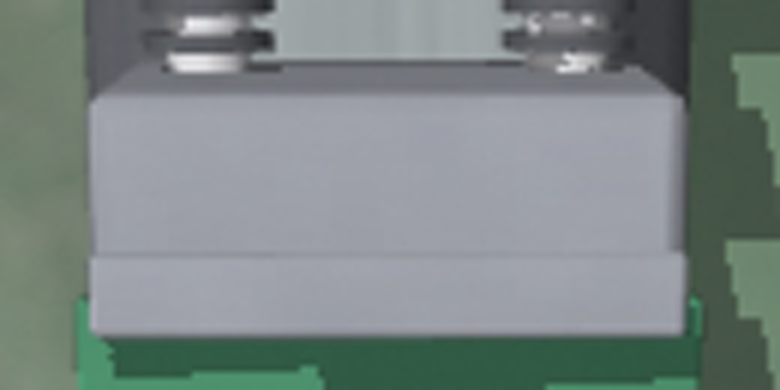

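Now the board edge is clearly under the lip, with the nose overlapping it by about 6 px. I'll continue until the two springs balance.

Call:
{"api": "carry_out", "payload": {
  "motion": "-0.95 0.2 0 0 255;-0.95 0.25 0 0 255;0 0 0 0 255;0 0 0 0 255"
}}

```text
time: 23.32
tool_pos: [0.4968, 0.0371, 0.0514]
eef_rot: [-0.001, 0.116, 0.993, -0.0]
force: [-8.8, 1.0, 6.9]
opening: 0.0217
```

Call:
{"api": "carry_out", "payload": {
  "motion": "-0.95 0.2 0.2 0 255;-0.95 0.25 0.2 0 255;0 0 0 0 255;0 0 0 0 255"
}}

```text
time: 23.65
tool_pos: [0.4953, 0.0374, 0.0516]
eef_rot: [-0.0, 0.116, 0.993, -0.0]
force: [-4.2, 0.8, -6.0]
opening: 0.022
```

Call:
{"api": "carry_out", "payload": {
  "motion": "-0.95 0.2 0.2 0 255;-0.95 0.25 0.2 0 255;0 0 0 0 255;0 0 0 0 255"
}}

```text
time: 23.98
tool_pos: [0.4935, 0.0379, 0.052]
eef_rot: [-0.0, 0.116, 0.993, -0.0]
force: [-1.6, 0.5, -12.0]
opening: 0.0218
```

```bash
python3 look.py 24
python3 - <<'E'
from h import *
import pickle
im=cv2.imread("pics/w24.png");cv2.imwrite("pics/z24.png",cv2.resize(im[125:200,250:380],None,fx=6,fy=6,interpolation=cv2.INTER_CUBIC))
E
```

```text
t 23.9833 hx,hy,z mm -5.14 0.18 51.99
F along hx,hy,z -1.68 0.08 -11.99 T [ 0.     0.134 -0.041] yaw 76.65
```

View pics/z24.png

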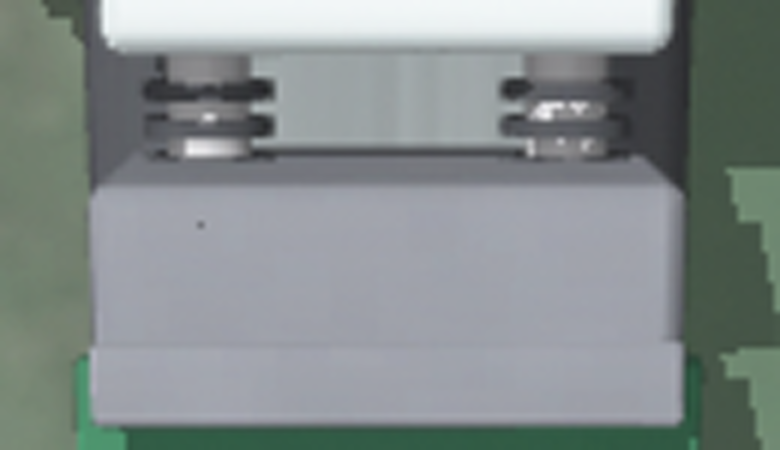

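View pics/s24.png

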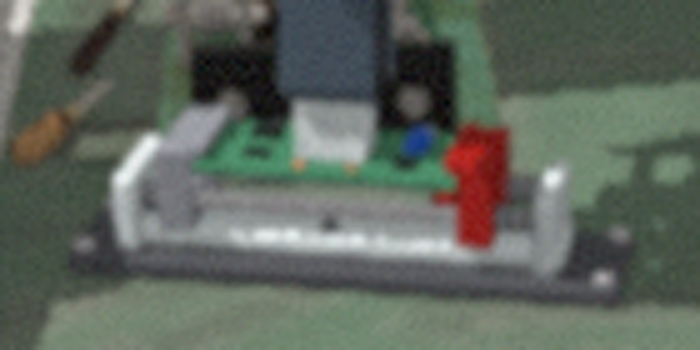

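Both edges are captured: an upward step now meets the lips (Fz -12). I'll undo that lift, settle along x, then open.

Call:
{"api": "carry_out", "payload": {
  "motion": "0 0 -0.4 0 255;-0.95 0.2 0 0 255;0 0 0 0 255;0 0 0 0 255"
}}

```text
time: 24.42
tool_pos: [0.493, 0.038, 0.0519]
eef_rot: [0.0, 0.116, 0.993, 0.0]
force: [-0.7, -0.8, -7.3]
opening: 0.0218
```

Call:
{"api": "carry_out", "payload": {
  "motion": "-0.5 0.1 -0.1 0 255;0 0 0 0 255;0 0 0 0 255"
}}

```text
time: 24.67
tool_pos: [0.4926, 0.0381, 0.0519]
eef_rot: [0.0, 0.116, 0.993, 0.0]
force: [0.8, -1.7, -5.4]
opening: 0.0222
```

Call:
{"api": "carry_out", "payload": {
  "motion": "0 0 -0.3 0 255;0 0 0 0 255;0 0 0 0 255",
  "newtons": 8
}}

```text
time: 24.92
tool_pos: [0.4926, 0.0382, 0.0517]
eef_rot: [0.0, 0.116, 0.993, 0.0]
force: [0.4, -1.9, 1.3]
opening: 0.022
```

Call:
{"api": "carry_out", "payload": {
  "motion": "0 0 -0.1 0 255;0 0 0 0 255;0 0 0 0 255",
  "newtons": 3
}}

```text
time: 25.17
tool_pos: [0.4926, 0.0381, 0.0515]
eef_rot: [0.0, 0.116, 0.993, 0.0]
force: [0.3, -1.1, 4.4]
opening: 0.0221
```

Call:
{"api": "carry_out", "payload": {
  "motion": "0 0 0 0 120;0 0 0 0 120;0 0 0 0 120;0 0 0 0 120;0 0 0 0 120;0 0 0 0 120"
}}

```text
time: 25.67
tool_pos: [0.4922, 0.0382, 0.0512]
eef_rot: [-0.0, 0.116, 0.993, 0.0]
force: [0.1, 0.3, -0.5]
opening: 0.0482
```

```bash
python3 look.py 25
python3 - <<'E'
from h import *
import pickle
im=cv2.imread("pics/w25.png");cv2.imwrite("pics/z25.png",cv2.resize(im[125:200,250:380],None,fx=6,fy=6,interpolation=cv2.INTER_CUBIC))
E
```

```text
t 25.6667 hx,hy,z mm -6.56 0.17 51.22
F along hx,hy,z 0.07 0.35 -0.54 T [ 0.011 -0.042 -0.014] yaw 76.65
```

View pics/w25.png

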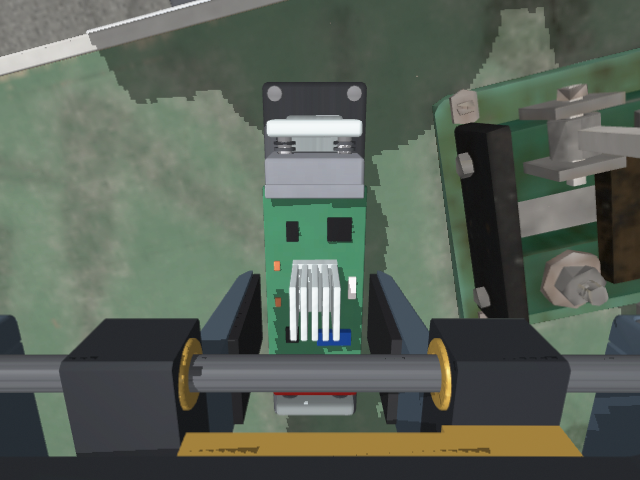

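View pics/s25.png

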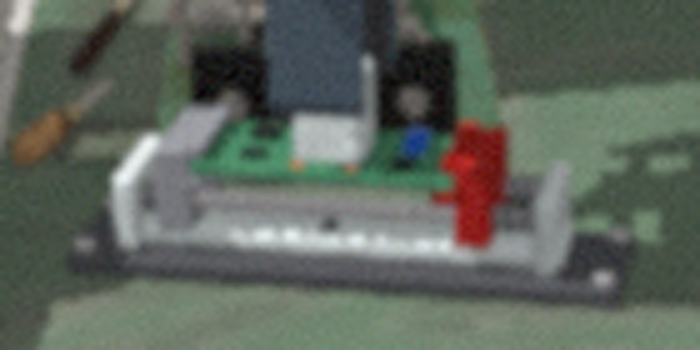

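It is released and clipped at both ends. I'll lift clear and check.

Call:
{"api": "carry_out", "payload": {
  "motion": "0 0 15 0 60;0 0 30 0 60;0 0 40 0 60;0 0 40 0 60;0 0 40 0 60;0 0 20 0 60;0 0 0 0 60;0 0 0 0 60"
}}

```text
time: 26.43
tool_pos: [0.4927, 0.0382, 0.2372]
eef_rot: [0.001, 0.116, 0.993, 0.0]
force: [0.1, 0.7, -1.0]
opening: 0.0699
```

```bash
python3 look.py 26
python3 - <<'E'
from h import *
import pickle
im=cv2.imread("pics/w26.png");cv2.imwrite("pics/z26.png",cv2.resize(im[90:250,255:375],None,fx=4,fy=3.75,interpolation=cv2.INTER_CUBIC))
from station import capture
cv2.imwrite("pics/top26.png",capture("top")["image"][:,:,::-1])
E
```

```text
t 26.4333 hx,hy,z mm -6.04 0.28 237.15
F along hx,hy,z -0.07 0.72 -1.0 T [0.016 0.022 0.032] yaw 76.65
```

View pics/w26.png

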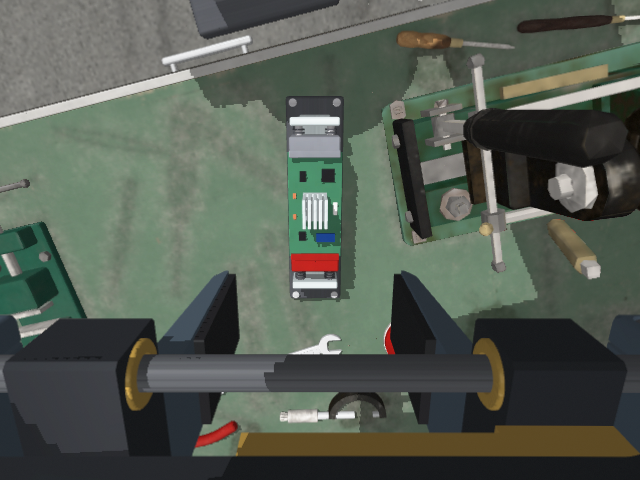

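View pics/s26.png

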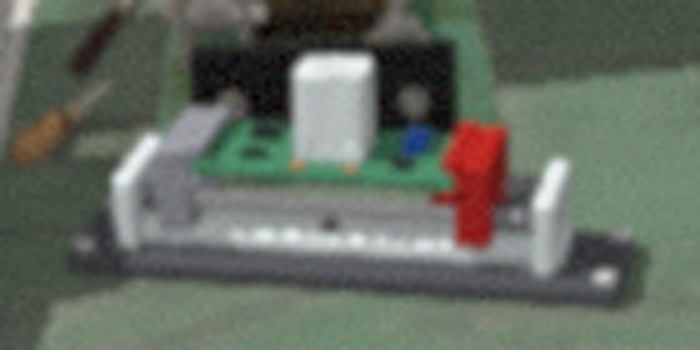

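Run:
```python
from h import *
import pickle
from station import capture
from ov import board
c=capture("side");im=c["image"][:,:,::-1]
Rz=R.from_euler('z',-.233).as_matrix()
tiles=[]
x0,y0,x1,y1=200,190,340,260
for ctr,th in ((-7.7,0),(-7.7,.03)):
  f=6;big=cv2.resize(im[y0:y1,x0:x1],None,fx=f,fy=f,interpolation=cv2.INTER_CUBIC)
  P=np.array([[sx*.05,sy*.025,z] for z in (0,.004) for sx,sy in((-1,-1),(1,-1),(1,1),(-1,1))]+[[sx*.013,sy*.011,.038] for sx,sy in((-1,-1),(1,-1),(1,1),(-1,1))])@R.from_euler('y',th).as_matrix().T+[ctr/1e3,0,.042]
  q=(proj(c,P@Rz.T+[.4985,.0365,0])-[x0,y0]+.5)*f-.5
  for a,b in((0,1),(4,5),(1,2),(5,6),(0,3),(4,7),(7,6),(8,9),(9,10),(10,11),(11,8)):
    cv2.line(big,tuple(q[a].round().astype(int)),tuple(q[b].round().astype(int)),(0,255,255),1)
  tiles.append(big[:260,60:660])
cv2.imwrite("pics/o26.png",np.vstack(tiles))
w=cv2.imread("pics/w26.png")
cv2.imwrite("pics/z26.png",cv2.resize(w[130:280,280:350],None,fx=4,fy=4,interpolation=cv2.INTER_CUBIC))
```

```text
(no output)
```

View pics/o26.png

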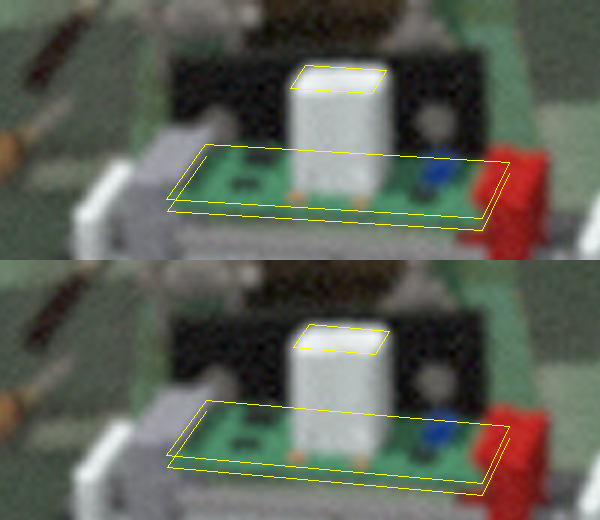

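View pics/z26.png

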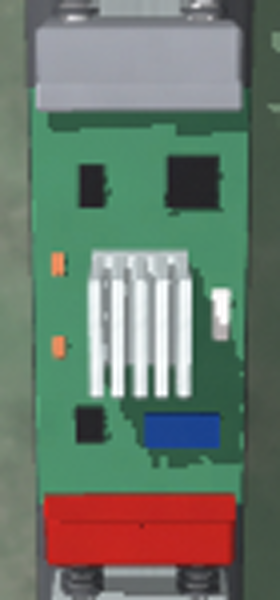

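View pics/top26.png

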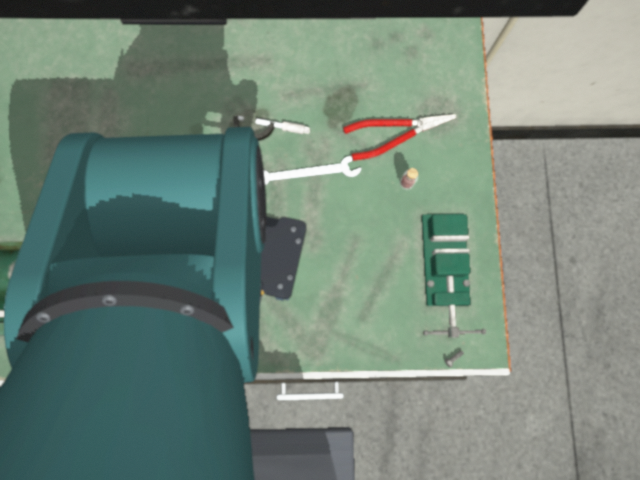

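Run:
```python
from h import *
import pickle
c=pickle.load(open("w26.pkl","rb"));k=lambda p:crop(p,4,(280,130))
print(hfr(unproj(c,k([(140,109),(140,493)]),.054)))
t=unproj(c,k([(90,280),(190,278),(192,396),(90,397)]),.080);print(hfr(t.mean(0)),hfr(t).tolist())
b=hfr(unproj(c,k([(34,130),(42,480),(249,125),(247,480)]),.046));print(b)
```

```text
[[-5.292e+01  2.000e-02  5.400e+01]
 [ 3.706e+01  3.000e-02  5.400e+01]]
[[-7.01  0.13 80.  ]] [[-19.76, -10.62, 80.0], [-20.19, 10.65, 80.0], [5.85, 11.32, 80.0], [6.07, -10.85, 80.0]]
[[-47.41 -24.07  46.  ]
 [ 36.48 -23.73  46.  ]
 [-48.53  24.78  46.  ]
 [ 36.48  25.97  46.  ]]
```

The noses are at -52.9 and +37.1 (90 mm apart, 91 expected), with the midpoint at -7.9. The sink is centred and the board level. I'll hand in.

```bash
python3 -c "
from station import robot,state
print(state()['time'],state()['force']);print(robot.hand_in())"
```

```text
26.6333 [-0.01359044  0.18007849 -0.25605544]
the job is handed in; nothing more can be done
None
```

The board is clipped into the holder and the job is handed in at 26.6 s, with the gripper clear and nothing touching. I gripped the heat sink across its 22 mm and tilted the board on the grey lip. I then fed one short edge into the red jaw, pushed it back against its spring, and lowered the other edge behind the grey jaw before letting go.

**Final checks**
- **Seating:** the jaw noses were at holder x -52.9 and +37.1 mm, 90 mm apart where 91 was expected. The middle was at -7.9 mm, against a bed shift I measured at about -7.7 mm. Both springs are pressed by roughly the intended 3.5 mm.
- **Level and centred:** in the side view the board matches a level model on the ledges. The heat sink is centred to within 1 mm.
- **Red jaw:** I estimate it went back about 12.5 mm at most, from the spring force and the camera view, so it stayed off its 16 mm stop.
- **Vial and oil can:** I never went near either. The vial is visibly in place in the last top picture. The can was hidden by the arm there, so I did not confirm it.

**What went wrong or is uncertain**
- **First lowering:** I backed off too early, and the board's edge pushed the grey nose outward by about 5 mm instead of going under the lip. I pushed forward again, lowered further and the second try went in.
- **Height reading:** the camera reading of the board's edge height was about 3 mm too low at that point, which is why I misjudged it.
- **Holder load:** while lowering, net force on the holder stayed under about 16 N. Adding the separate contact forces as plain sizes gave about 21–22 N. At the forward push after the failed try, my estimate reached about 26 N, which would be over the 22 N limit if it is counted that way.

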